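Charge the vial crusher, shut its guard and pin it

TASK

Load the bench crusher: carry the white tote to it and tip it so that all four used vials drop into the open feed mouth, then swing the guard lid fully shut and lock it by pushing the loose flat-headed steel pin from the front through the fork and the lid's lug until its head sits against the fork. Leave the empty tote standing upright on the bench, and do not knock against the flask, the bottle or the beaker.

Things in the scene. Friction and masses are not known exactly. Their poses are not given: they have to be found in the camera images.
- crusher: Vial crusher, fixed: white housing 180 x 180 mm, 109 mm high, motor cover 32 mm farther behind. On it a square steel feed collar: open mouth 152 mm square, wall 3 mm, rim at 150 mm. Slopes inside lead to two rollers 60 mm above the bench, where vials come to lie. Origin: centre of its underside; x from its front (pin fork) to its back (lid hinge), z up.
- mouth (a point): Centre of the feed mouth, at rim height (150 mm); axes as the crusher.
- fork_face (a point): Hole centre on the outer face of the pin fork at the crusher's front: 124 mm high, 123.5 mm ahead of the crusher's centre. Fork: two upright plates 44 wide, 40 high, 5 thick, 29 mm over both; the shut lid's lug (6 mm plate) hangs between. The three 14.5 mm holes line up along the crusher's x only with the lid fully shut. The pin enters from the front along +x of this point.
- guard_lid (a joint): Angle of the crusher's guard lid: 0 = fully shut on the rim, 1.57 = upright; starts at 1.6 to 1.8. Flat aluminium, 164 x 164 x 4 mm, hinged behind the mouth; a lug 30 mm wide reaches 29 mm beyond its front edge and 46 mm down. Light hinge friction: it stays standing open and falls shut by itself once pushed well past upright (below about 0.9).
- lid_hinge (a point): Point on the lid's hinge line, at the middle: 85 mm behind the mouth's centre and 154 mm above the bench; it turns with the lid.
- lid_edge (a point): Middle of the lid's free edge, on the outer (upper when shut) face, 168 mm from the hinge line.
- lock_pin: Steel lock pin lying loose and level on the bench, 90 g: flat tab head 34 mm long, 22 wide, 14 thick, and a round shank 12 mm thick and 36 long, the last 8 mm tapering to 6 mm. Origin: on the axis at the shoulder between head and shank; +x along the shank to the nose, y across the 22 mm width, z across the thickness.
- pin_nose (a point): Tip of the pin's shank, 36 mm from its shoulder.
- tote: White open tote 170 x 120 mm, side and rear walls 42 mm high, 3 mm thick, floor 3 mm; about 220 g. The +x end has no wall: the last 55 mm of the floor rise 8 mm to the pouring lip. A bridge handle stands across it. Origin: underside of its centre; +x to the pouring lip, z up.
- handle (a point): Middle of the tote's handle bar, 84 mm above its underside and 15 mm behind its centre. The bar runs along the tote's y, is 14 mm thick along x, 16 mm high, 120 mm long, with 73 mm of room between it and the tote's floor.
- lip (a point): Middle of the tote's pouring lip, at its +x end, 11 mm above its underside.
- used_vial_0: Used screw vial lying in the tote, 15 mm across and 46 mm long, 14 g; origin at the middle of its foot, z along it to the cap.
- used_vial_1: Used screw vial lying in the tote, 15 mm across and 46 mm long, 14 g; origin at the middle of its foot, z along it to the cap.
- used_vial_2: Used screw vial lying in the tote, 15 mm across and 46 mm long, 14 g; origin at the middle of its foot, z along it to the cap.
- used_vial_3: Used screw vial lying in the tote, 15 mm across and 46 mm long, 14 g; origin at the middle of its foot, z along it to the cap.
- flask: Bystander: clear long-necked volumetric flask, 60 mm across and 168 mm tall; origin at the centre of its underside.
- tall_bottle: Bystander: white reagent bottle with a screw cap, 73 mm across and 135 mm tall; origin at the centre of its underside.
- beaker: Bystander: clear glass beaker, 80 mm across and 113 mm tall; origin at the centre of its underside.

How it is judged:
On the way, in this order (a step that is already met when the one before it is completed fails the run):
1. the tote is held with its lip over the feed mouth (horizontal distance between lip and mouth below 0.11 m and height (world z) of lip above 0.14 m), for 0.1 s.
2. the tote is tipped lip-down over the mouth and all four vials are in the crusher, below the rim (x of used_vial_0 in the frame of mouth between -0.08 and 0.08 m and y of used_vial_0 in the frame of mouth between -0.08 and 0.08 m and z of each of used_vial_0, used_vial_1, used_vial_2, used_vial_3 in the frame of mouth below 0 m and x of used_vial_1 in the frame of mouth between -0.08 and 0.08 m and y of used_vial_1 in the frame of mouth between -0.08 and 0.08 m and x of used_vial_2 in the frame of mouth between -0.08 and 0.08 m and y of used_vial_2 in the frame of mouth between -0.08 and 0.08 m and x of used_vial_3 in the frame of mouth between -0.08 and 0.08 m and y of used_vial_3 in the frame of mouth between -0.08 and 0.08 m and angle between tote's own z axis and vertical above 0.5 rad and horizontal distance between lip and mouth below 0.13 m), for 0.1 s.
3. the guard lid is fully shut with the vials inside (x of used_vial_0 in the frame of mouth between -0.08 and 0.08 m and y of used_vial_0 in the frame of mouth between -0.08 and 0.08 m and z of each of used_vial_0, used_vial_1, used_vial_2, used_vial_3 in the frame of mouth below 0 m and x of used_vial_1 in the frame of mouth between -0.08 and 0.08 m and y of used_vial_1 in the frame of mouth between -0.08 and 0.08 m and x of used_vial_2 in the frame of mouth between -0.08 and 0.08 m and y of used_vial_2 in the frame of mouth between -0.08 and 0.08 m and x of used_vial_3 in the frame of mouth between -0.08 and 0.08 m and y of used_vial_3 in the frame of mouth between -0.08 and 0.08 m and value of joint guard_lid below 0.04 rad), for 0.2 s.
4. the pin is through the fork and the lug, its head against the fork (value of joint guard_lid below 0.04 rad and distance between lock_pin and fork_face below 0.006 m and angle between the x axis of lock_pin and the x axis of fork_face, either way round below 0.15 rad and distance between pin_nose and fork_face above 0.03 m and x of pin_nose in the frame of fork_face above 0.028 m), for 0.2 s.
At the end, for the whole second after the job is handed in: All four vials lie in the crusher below its rim; lid shut (0.04 rad) and at rest; pin through fork and lug along their axis, shoulder within 6 mm of the fork's outer face; tote upright (0.06 rad) and still on the bench (all of step 4 and x of used_vial_0 in the frame of mouth between -0.08 and 0.08 m and y of used_vial_0 in the frame of mouth between -0.08 and 0.08 m and z of each of used_vial_0, used_vial_1, used_vial_2, used_vial_3 in the frame of mouth below 0 m and x of used_vial_1 in the frame of mouth between -0.08 and 0.08 m and y of used_vial_1 in the frame of mouth between -0.08 and 0.08 m and x of used_vial_2 in the frame of mouth between -0.08 and 0.08 m and y of used_vial_2 in the frame of mouth between -0.08 and 0.08 m and x of used_vial_3 in the frame of mouth between -0.08 and 0.08 m and y of used_vial_3 in the frame of mouth between -0.08 and 0.08 m and velocity of joint guard_lid below 0.05 rad/s and linear speed of each of lock_pin, tote below 0.02 m/s and height (world z) of tote below 0.006 m and angle between tote's own z axis and vertical below 0.06 rad); the robot touches nothing.
It fails at once if the flask is knocked (over 5 N) by the arm, the fingers or the tote (contact force between flask and the arm above 5 N or contact force between flask and the fingers above 5 N or contact force between flask and tote above 5 N).
It fails at once if the tall bottle is knocked (over 5 N) by the arm, the fingers or the tote (contact force between tall_bottle and the arm above 5 N or contact force between tall_bottle and the fingers above 5 N or contact force between tall_bottle and tote above 5 N).
It fails at once if the beaker is knocked (over 5 N) by the arm, the fingers or the tote (contact force between beaker and the arm above 5 N or contact force between beaker and the fingers above 5 N or contact force between beaker and tote above 5 N).
It also fails if it takes over 72 s, if anything falls off the work surface, if the arm or the gripper's body presses on something with over 40 N, if the wrist force passes 120 N, or if a joint passes its speed limit or range.

ROBOT

A 6-joint arm with a two-finger parallel gripper is mounted at the origin on a cart in front of the work surface, level with it; the furniture and walls round the work are solid. World frame = base frame: x ahead of the robot, y to its left, z up, the work surface at z = 0. Lengths are in m, angles in rad, forces in N, time in s.
With the tool pointing down it reaches from about 0.4 to 0.825 m from the base axis. Payload 7 kg.
Tool frame: the origin (TCP) lies midway between the tips of the shut fingers; the grasp point (between the pads) lies 19 mm behind it; z points along the fingers, y is the line along which they close (so a half turn about z gives the same grasp; the last joint's range is limited). The gripper opens to 88 mm and grips with 3 to 60 N. Pads are 19 mm wide; open, the fingers measure 130 mm over their backs; the gripper's body (78 mm by 193 mm) begins 47 mm behind the grasp point.
Start: joints at [-1.004, 0.359, 0.012, 0, -1.224, -0.288], TCP at [0.186, -0.649, 0.227] pointing down, gripper open.
Joint ranges: [-3.07, 3.07], [-1.43, 2.12], [-1.02, 1.25], [-3.03, 1.67], [-3.05, -0], [-3.03, 3.03]. Speed limits (rad/s): [2.39, 2.39, 3.01, 3.14, 3.14, 3.14].

INTERFACE

Orientations are given as a unit quaternion [w, x, y, z].
In Python, from station import arm gives the robot as it stands.
- The arm moves only by the tool drive_tool, never from a script. Its arguments are lists of equal length, an entry for each row: "claw": the finger opening in mm, from 0 to 87.6; "travel": the shift along the tool's x, y, z in mm, a list of three; "angular": the turn, a rotation vector about the tool's x, y, z in rad, a list of three. A call has exactly 8 rows; each row is the pose to reach, as a shift and turn from the pose commanded when the call began, along the tool's axes at that moment; what a row does not reach only later rows make up. A row lasts 1/12 s, in which the tool goes at most 41.7 mm and 7.16 degrees, less where a joint would pass 70% of its speed; a pose out of reach is approached as far as the arm can. A call with a gripper value outside its range is refused whole. The fingers move at their own pace and stop on an object; "squeeze" is the grip in N (left out, the last holds). Time passes only in rows, so rows that repeat a pose let the fingers close, or fill a call up. It gives the time, the measured TCP pose, the force, the opening and the grip force at its end, in the units of the state.
- arm.read_state(): the state, without advancing time (a new reading comes with each control period).
- arm.camera(name): name is "scene" or "top" or "wrist"; returns (picture, depth): 480x640x3 uint8, red, green, blue; 480x640 float32, m along the optical axis (not along the pixel's ray), 0 where there is no reading.
- arm.camera_info(name): a dict with "fx", "fy", "cx", "cy" (pixels), "dist_coeffs" ([k1, k2, p1, p2, k3] as OpenCV has them; the pictures are not rectified), "extrinsics" (4x4, takes a point from world to camera coordinates). Camera axes: x right, y down, z forward; pixel columns grow to the right and rows downward; lengths in m; the calibration is good to about 2 mm. A picture is of the moment at which its call begins: read the wrist's pose just before it. camera_info takes no time and is no camera call; for the wrist camera it gives the pose at the moment of the call.
- arm.sign_off(): hands the job in; it is judged then, once.
Trained networks look in the newest picture that a camera, given by its name, has taken for a name from the list of things; names that differ only in an ending like _2 or _b are one class to them, and where a whole thing is asked for, a point or a joint stands for the part that bears it (a point fixed in the world has none). Each returns a list of dicts, best first, with "score" (0 to 1); they miss things now and then, are a little off and sometimes report something else, mostly with a low value. They report only what shows in the picture. A call takes as long as a camera call.
- arm.recognise(camera, target): "bbox" ([left, top, right, bottom] in pixels, round what is visible of it).
- arm.landmark_of(camera, target): "location" ([column, row] in pixels: a listed point, or the origin of a listed thing).
The state is a dict: "time_s": time; "q": joint angles; "qvel": joint speeds; "tau": joint torques, N m; "eef_pos": TCP position; "orientation": TCP orientation; "wrist_force": force on the tool from outside, world axes, zero at the start; "ft_torque": the same for the moment, N m; "finger_gap": finger opening in m; "gripper_force": force on a finger pad.
Only numpy, scipy, OpenCV 4.12 (cv2) and the standard library are available. Lean on these libraries where they do the work, as an engineer would, in place of code of your own. Each camera call takes 0.05 s, during which the arm holds its last target. There are 200 camera calls.

## Working session

There is one attempt and no reset: what is moved stays moved. The work goes in short steps, Python scripts to look and compute and a tool call to move; the robot and the scene stay as the last step left them, time stands still between calls to the robot, and variables do not carry over. Pictures are saved under pics/ and viewed, at most 13 in all, crops included, and the job is handed in when it is done.

Besides the shell and the picture viewer there is one more tool, called as name(argument=value, ...), one argument or row to a line, values as JSON. drive_tool: Moves the arm, as the interface text tells. Its arguments: {"type":"object","properties":{"claw":{"type":"array"},"travel":{"type":"array"},"angular":{"type":"array"},"squeeze":{"type":"number"}},"required":["claw","travel","angular"]}

```bash
ls; mkdir -p pics; cat > h.py <<'E'
import numpy as np, cv2
from station import arm
from scipy.spatial.transform import Rotation as R
def info(c):
    i=arm.camera_info(c); K=np.array([[i['fx'],0,i['cx']],[0,i['fy'],i['cy']],[0,0,1.]])
    return K,np.array(i['dist_coeffs'],float),np.array(i['extrinsics'])
def unproj(c,uv,depth=None,z=None,inf=None):
    K,d,E=inf or info(c); p=cv2.undistortPoints(np.array(uv,float).reshape(-1,1,2),K,d)[:,0]
    r=np.c_[p,np.ones(len(p))]; Ei=np.linalg.inv(E); o=Ei[:3,3]
    if depth is not None: return (r*np.reshape(depth,(-1,1)))@Ei[:3,:3].T+o
    w=r@Ei[:3,:3].T; return o+w*((z-o[2])/w[:,2:])
def proj(c,P):
    K,d,E=info(c); return cv2.projectPoints(np.array(P,float).reshape(-1,3),cv2.Rodrigues(E[:3,:3])[0],E[:3,3],K,d)[0][:,0]
def tool():
    s=arm.read_state(); q=s['orientation']; return np.array(s['eef_pos']),R.from_quat([q[1],q[2],q[3],q[0]]),s
E
python3 - <<'E'
from h import *
for c in ['scene','top']:
    im,d=arm.camera(c); cv2.imwrite(f'pics/{c}0.png',im[:,:,::-1]); np.save(f'{c}0.npy',d)
    print(c,np.linalg.inv(info(c)[2])[:3,3])
    for n in ['crusher','mouth','fork_face','lid_hinge','lid_edge','lock_pin','pin_nose','tote','handle','lip','flask','tall_bottle','beaker']:
        print(n,[(np.round(x['location']),round(x['score'],2)) for x in arm.landmark_of(c,n)[:2]])
p,r,s=tool(); print(s['time_s'],p,r.as_matrix())
E
```

```text
pics
scene [ 0.35868925 -0.91418485  0.67474057]
crusher [(array([272., 236.]), 0.73)]
mouth [(array([275., 181.]), 0.73), (array([275., 235.]), 0.68)]
fork_face [(array([223., 190.]), 0.57), (array([286., 285.]), 0.49)]
lid_hinge [(array([310., 184.]), 0.96), (array([280., 377.]), 0.61)]
lid_edge [(array([270., 180.]), 0.69), (array([315., 118.]), 0.63)]
lock_pin [(array([276., 289.]), 0.47)]
pin_nose [(array([285., 287.]), 0.59), (array([316., 116.]), 0.4)]
tote [(array([315., 377.]), 0.65), (array([305., 342.]), 0.41)]
handle [(array([303., 342.]), 0.94)]
lip [(array([357., 365.]), 0.59)]
flask [(array([402., 312.]), 0.87), (array([315., 119.]), 0.64)]
tall_bottle [(array([338., 290.]), 0.64)]
beaker [(array([370., 260.]), 0.94), (array([304., 342.]), 0.37)]
top [0.43545623 0.02591854 1.40644141]
crusher [(array([195., 270.]), 0.85), (array([432., 274.]), 0.49)]
mouth [(array([179., 261.]), 0.79)]
fork_face [(array([175., 329.]), 0.73)]
lid_hinge [(array([188., 224.]), 0.97)]
lid_edge [(array([172., 200.]), 0.96)]
lock_pin [(array([310., 284.]), 0.79)]
pin_nose [(array([296., 276.]), 0.5)]
tote [(array([423., 266.]), 0.68)]
handle [(array([435., 272.]), 0.66)]
lip [(array([294., 274.]), 0.71), (array([424., 233.]), 0.58)]
flask [(array([356., 178.]), 0.92), (array([443., 276.]), 0.25)]
tall_bottle [(array([310., 224.]), 0.62)]
beaker [(array([268., 174.]), 0.84), (array([298., 273.]), 0.59)]
1.4 [ 0.1857232  -0.64892117  0.22654643] [[-9.61380251e-01 -2.75223570e-01  5.60931578e-06]
 [-2.75223569e-01  9.61380251e-01  2.70624359e-05]
 [-1.28409056e-05  2.44734755e-05 -1.00000000e+00]]
```

View pics/scene0.png

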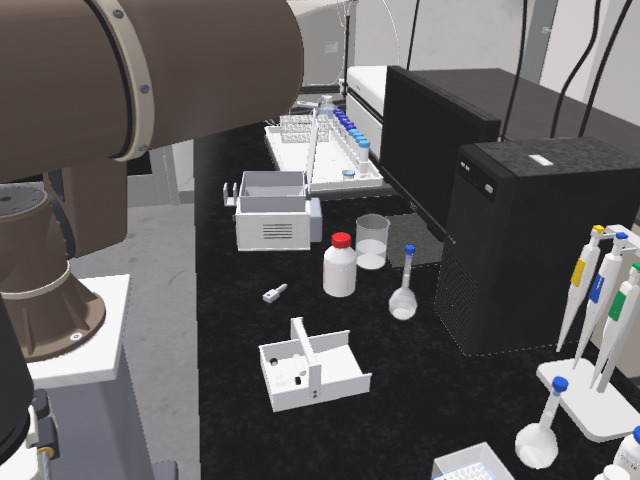

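View pics/top0.png

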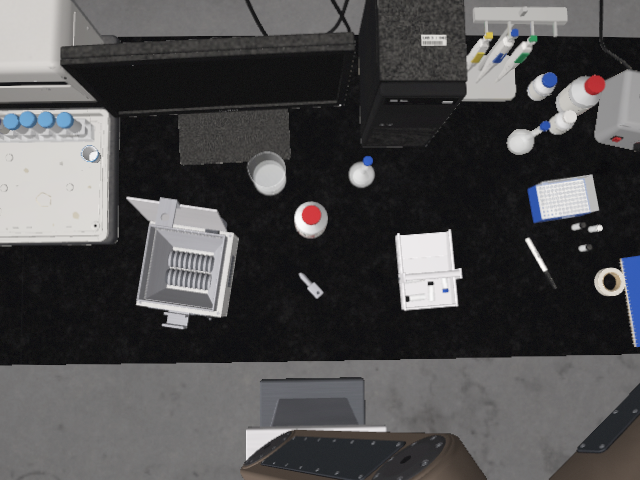

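```bash
cat > geo.py <<'E'
from h import *
T=lambda uv,z: unproj('top',[uv],z=z)[0]
E
python3 - <<'E'
from geo import *
dt=np.load('top0.npy'); ds=np.load('scene0.npy')
for n,uv,z in [('crusher0',(195,270),0),('mouth',(179,261),.15),('fork',(175,329),.124),('hinge',(188,224),.154),('edge',(172,200),.32),('pin',(310,284),.007),('nose',(296,276),.006),('tote',(423,266),0),('handle',(435,272),.084),('lip',(424,233),.011),('flask',(356,178),0),('bottle',(310,224),0),('beaker',(268,174),0)]:
    print(n,np.round(T(uv,z),3))
for n,uv,z in [('mouth',(275,181),.15),('fork',(223,190),.124),('hinge',(310,184),.154),('edge',(315,118),.32),('pin',(276,289),.007),('nose',(285,287),.006),('tote',(315,377),0),('handle',(303,342),.084),('lip',(357,365),.011),('flask',(402,312),0),('bottle',(338,290),0),('beaker',(370,260),0)]:
    print('S',n,np.round(unproj('scene',[uv],z=z)[0],3))
# height map from top cloud
v,u=np.mgrid[0:480,0:640]; 
P=unproj('top',np.c_[u.ravel(),v.ravel()],depth=dt.ravel()); P[dt.ravel()==0]=np.nan
np.save('topcloud.npy',P.reshape(480,640,3))
print(np.nanmedian(P[:,2]))
E
```

```text
crusher0 [0.511 0.272 0.   ]
mouth [0.522 0.279 0.15 ]
fork [0.383 0.292 0.124]
hinge [0.598 0.26  0.154]
edge [0.62  0.258 0.32 ]
pin [0.476 0.009 0.007]
nose [0.494 0.041 0.006]
tote [ 0.514 -0.253  0.   ]
handle [ 0.496 -0.262  0.084]
lip [ 0.589 -0.255  0.011]
flask [ 0.721 -0.101  0.   ]
bottle [0.614 0.007 0.   ]
beaker [0.733 0.104 0.   ]
S mouth [0.517 0.289 0.15 ]
S fork [0.386 0.314 0.124]
S hinge [0.599 0.246 0.154]
S edge [0.61  0.248 0.32 ]
S pin [0.478 0.02  0.007]
S nose [0.499 0.025 0.006]
S tote [ 0.508 -0.254  0.   ]
S handle [ 0.487 -0.251  0.084]
S lip [ 0.588 -0.25   0.011]
S flask [ 0.73  -0.104  0.   ]
S bottle [ 0.615 -0.     0.   ]
S beaker [0.724 0.108 0.   ]
0.00041462024142779885
```

The scene view shows the crusher at (272,215) with its fork to the left and the lid standing open at the back. The tote is at (315,375) with its lip away from the robot, and the pin is at (275,292). The top view shows the fork at (176,320), the pin at (311,285) and the tote at (428,270). Next I'll fit the poses from the depth data.

```bash
python3 - <<'E'
from geo import *
C=np.load('topcloud.npy')
def pts(u0,u1,v0,v1,z0,z1):
    P=C[v0:v1,u0:u1].reshape(-1,3); return P[(P[:,2]>z0)&(P[:,2]<z1)]
def rect(P):
    r=cv2.minAreaRect((P[:,:2]*1000).astype(np.float32)); return [np.round(x,1) for x in r],len(P)
rim=pts(130,245,215,330,.143,.156); print('rim',rect(rim))
print('housing',rect(pts(125,250,215,330,.1,.118)))
lid=pts(110,240,180,260,.19,.45); c=lid.mean(0); U,S,V=np.linalg.svd(lid-c); print('lid',len(lid),c,V[2],lid.max(0),lid.min(0))
print('tote',rect(pts(385,470,220,320,.036,.048)),'bar',rect(pts(385,470,255,290,.08,.1)))
pin=pts(290,330,265,305,.006,.03); print('pin',rect(pin),pin.mean(0),pin[:,2].max())
tor=pts(385,470,220,320,.015,.1); print('toteall',rect(tor))
im=cv2.imread('pics/top0.png')
g=cv2.resize(im[265:305,285:335],None,fx=12,fy=12,interpolation=cv2.INTER_CUBIC)
# colour mask of pin
m=(im[268:303,292:330].min(2)>70).astype(np.uint8); v,u=np.nonzero(m); uv=np.c_[u+292,v+268]
P=unproj('top',uv,z=.01); print('pincol',rect(P),P[:,:2].mean(0))
for n,b in [('bottle',(295,330,195,240)),('beaker',(245,290,150,197)),('flask',(345,378,152,190))]:
    Q=pts(*b,.03,.2); print(n,rect(Q),Q[:,2].max())
b=np.r_[[arm.recognise('top','lock_pin')[0]['bbox']]];print(b)
cv2.imwrite('pics/pin0.png',g)
E
```

```text
rim ([array([491.5, 278.2]), array([162.4, 210.5]), np.float64(81.4)], 768)
housing ([array([494.2, 277.5]), array([182.5, 212.7]), np.float64(80.9)], 1765)
lid 1710 [0.60227284 0.2555605  0.28831707] [-0.98892267  0.14592422 -0.02716735] [0.62659552 0.342027   0.35757543] [0.56754328 0.17741003 0.19021623]
tote ([array([ 504.2, -252.1]), array([173. , 125.4]), np.float64(4.4)], 419) bar ([array([ 489.2, -255.3]), array([ 21.7, 126.3]), np.float64(3.5)], 397)
pin ([array([478.8,  10.6]), array([79.5, 63. ]), np.float64(75.0)], 226) [0.47135031 0.00491163 0.01193802] 0.020425827604525937
toteall ([array([ 504.4, -253.3]), array([173. , 127.9]), np.float64(4.5)], 1335)
pincol ([array([474.4,  10.6]), array([70.9, 22.5]), np.float64(44.2)], 247) [0.47068392 0.00649441]
bottle ([array([616.2,   6.8]), array([70.7, 72.8]), np.float64(43.7)], 932) 0.14165173342342952
beaker ([array([721.3,  99.3]), array([79.5, 78.3]), np.float64(41.0)], 1271) 0.11811071731504175
flask ([array([ 723.1, -110.8]), array([59.1, 55.7]), np.float64(65.8)], 581) 0.17169127194442768
[[298.7 271.9 324.  297.3]]
```

View pics/pin0.png

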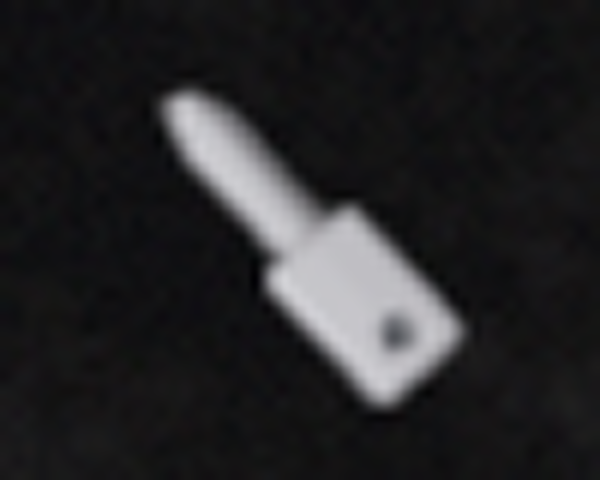

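The pin crop shows the shoulder near top-view pixel (310.8,284.6) and the nose near (299.6,273.2), so the pin points up and to the left. All the fits agree. First move: go above the tote handle.

```bash
cat >> h.py <<'E'
def down(deg,tilt=0):
    a=np.deg2rad(deg); y=np.array([np.cos(a),np.sin(a),0]); z=np.array([0,0,-1.])
    return R.from_matrix(np.c_[np.cross(y,z),y,z])*R.from_rotvec([np.deg2rad(tilt),0,0])
def mv(pos,rot,label=''):
    p,r,s=tool(); t=r.inv().apply(np.array(pos)-p)*1000; w=(r.inv()*rot).as_rotvec()
    print(label,'travel',np.round(t,1),'angular',np.round(w,3),'| t',round(s['time_s'],2),'p',np.round(p,4),'q',np.round(s['q'],2),'F',np.round(s['wrist_force'],1))
E
python3 - <<'E'
from h import *
mv([.489,-.254,.14],down(184.2)); mv([.489,-.254,.065],down(184.2))
E
```

```text
travel [-400.2  296.2   86.6] angular [ 0.     0.    -1.365] | t 1.45 p [ 0.1857 -0.6489  0.2266] q [-1.    0.36  0.01 -0.   -1.22 -0.29] F [-0.3 -0.2 -0.5]
 travel [-400.2  296.2  161.6] angular [ 0.     0.    -1.365] | t 1.45 p [ 0.1857 -0.6489  0.2266] q [-1.    0.36  0.01 -0.   -1.22 -0.29] F [-0.3 -0.2 -0.5]
```

drive_tool(
  claw=[87, 87, 87, 87, 87, 87, 87, 87],
  travel=[
    [-25, 18, 0],
    [-60, 44, 0],
    [-95, 70, 5],
    [-130, 96, 10],
    [-165, 122, 20],
    [-200, 148, 30],
    [-235, 174, 40],
    [-270, 200, 50],
  ],
  angular=[
    [0, 0, -0.1],
    [0, 0, -0.2],
    [0, 0, -0.32],
    [0, 0, -0.44],
    [0, 0, -0.56],
    [0, 0, -0.68],
    [0, 0, -0.8],
    [0, 0, -0.92],
  ],
)

```text
time_s: 2.12
eef_pos: [0.3802, -0.3951, 0.1808]
orientation: [0.0, -0.567, 0.824, -0.0]
wrist_force: [1.0, 0.2, -0.8]
finger_gap: 0.0871
gripper_force: 0.0
```

```bash
python3 - <<'E'
from h import *
mv([.489,-.254,.13],down(184.2)); mv([.489,-.254,.065],down(184.2))
E
```

```text
travel [-170.7  -51.1   50.8] angular [-0.001 -0.    -0.439] | t 2.12 p [ 0.3802 -0.3951  0.1808] q [-0.45  0.19 -0.34  0.   -1.05  0.08] F [ 1.   0.2 -0.8]
 travel [-170.7  -51.   115.8] angular [-0.001 -0.    -0.439] | t 2.12 p [ 0.3802 -0.3951  0.1808] q [-0.45  0.19 -0.34  0.   -1.05  0.08] F [ 1.   0.2 -0.8]
```

drive_tool(
  claw=[87, 87, 87, 87, 87, 87, 87, 87],
  travel=[
    [-38, -11, 10],
    [-76, -22, 20],
    [-114, -34, 30],
    [-150, -45, 40],
    [-155, -46, 46],
    [-155, -46, 60],
    [-155, -46, 75],
    [-155, -46, 75],
  ],
  angular=[
    [0, 0, -0.11],
    [0, 0, -0.22],
    [0, 0, -0.33],
    [0, 0, -0.44],
    [0, 0, -0.445],
    [0, 0, -0.445],
    [0, 0, -0.445],
    [0, 0, -0.445],
  ],
)

```text
time_s: 2.78
eef_pos: [0.477, -0.2682, 0.1032]
orientation: [0.001, 0.732, -0.681, -0.002]
wrist_force: [-0.9, -0.1, -0.0]
finger_gap: 0.0869
gripper_force: 0.0
```

```bash
python3 - <<'E'
from h import *
im,d=arm.camera('wrist'); cv2.imwrite('pics/w1.png',im[:,:,::-1])
print([(x['location'],x['score']) for x in arm.landmark_of('wrist','handle')[:2]])
print(proj('wrist',[[.489,-.254,.092]]))
mv([.489,-.254,.065],down(184.2))
E
```

```text
[([297.4, 308.9], 0.61), ([282.8, 250.6], 0.36)]
[[295.76735699 321.35114239]]
 travel [-14.4 -12.   40.7] angular [ 0.001  0.    -0.   ] | t 2.88 p [ 0.4782 -0.2692  0.1057] q [-0.16  0.26 -0.43  0.   -0.88  0.23] F [ 0.8 -0.3  0.9]
```

View pics/w1.png

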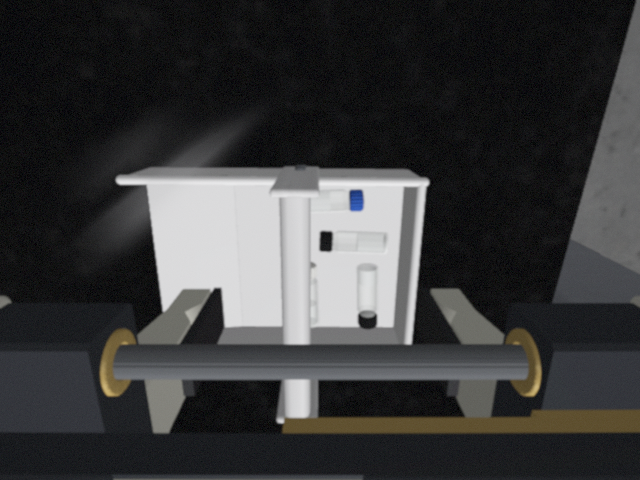

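The wrist picture shows the handle bar at column 297 between the open fingers. The vials lie behind it, clear of the fingers. The tool is 14 mm short, so I'll correct that and descend.

drive_tool(
  claw=[87, 87, 87, 87, 87, 40, 10, 5],
  travel=[
    [-14, -12, 10],
    [-14, -12, 25],
    [-14, -12, 39],
    [-14, -12, 39],
    [-14, -12, 39],
    [-14, -12, 39],
    [-14, -12, 39],
    [-14, -12, 39],
  ],
  angular=[
    [0, 0, 0],
    [0, 0, 0],
    [0, 0, 0],
    [0, 0, 0],
    [0, 0, 0],
    [0, 0, 0],
    [0, 0, 0],
    [0, 0, 0],
  ],
  squeeze=40,
)

```text
time_s: 3.55
eef_pos: [0.49, -0.2545, 0.0678]
orientation: [-0.0, 0.732, -0.681, 0.001]
wrist_force: [-0.3, -0.2, -0.4]
finger_gap: 0.0723
gripper_force: 0.0
```

drive_tool(
  claw=[5, 5, 5, 5, 5, 5, 5, 5],
  travel=[
    [0, 0, 0],
    [0, 0, 0],
    [0, 0, 0],
    [0, 0, 0],
    [0, 0, -5],
    [0, 0, -12],
    [0, 0, -22],
    [0, 0, -35],
  ],
  angular=[
    [0, 0, 0],
    [0, 0, 0],
    [0, 0, 0],
    [0, 0, 0],
    [0, 0, 0],
    [0, 0, 0],
    [0, 0, 0],
    [0, 0, 0],
  ],
)

```text
time_s: 4.22
eef_pos: [0.4891, -0.2542, 0.1024]
orientation: [0.0, 0.732, -0.681, -0.0]
wrist_force: [-0.8, 0.3, -0.2]
finger_gap: 0.0191
gripper_force: 0.0
```

```bash
python3 - <<'E'
from h import *
# crusher pose guess
yaw=np.deg2rad(-8.7); cx=np.array([np.cos(yaw),np.sin(yaw),0]); cy=np.array([-cx[1],cx[0],0]); m=np.array([.512,.276,.15])
# tote over approach: rotate to 81.3 lip dir => tool y = 261.3
lip=m-.02*cy; lip[2]=.20
bar=lip-.10*cy; print('bar xy',bar)
mv([bar[0],bar[1],lip[2]-.011+.065],down(261.3)); print(tool()[2]['finger_gap'],tool()[2]['gripper_force'])
mv([.48,-.12,.25],down(222),'mid')
E
```

```text
bar xy [0.4938487  0.15738073 0.2       ]
 travel [-410.1  -34.6 -151.6] angular [ 1.000e-03  1.000e-03 -1.346e+00] | t 4.22 p [ 0.4891 -0.2542  0.1024] q [-0.12  0.27 -0.43  0.   -0.87  0.2 ] F [-0.8  0.3 -0.2]
0.019125101271077118 0.0
mid travel [-134.5   -0.6 -147.6] angular [ 0.001  0.    -0.66 ] | t 4.22 p [ 0.4891 -0.2542  0.1024] q [-0.12  0.27 -0.43  0.   -0.87  0.2 ] F [-0.8  0.3 -0.2]
```

drive_tool(
  claw=[40, 40, 40, 40, 30, 15, 5, 5],
  travel=[
    [0, 0, 0],
    [0, 0, 0],
    [0, 0, 12],
    [0, 0, 24],
    [0, 0, 37],
    [0, 0, 37],
    [0, 0, 37],
    [0, 0, 37],
  ],
  angular=[
    [0, 0, 0],
    [0, 0, 0],
    [0, 0, 0],
    [0, 0, 0],
    [0, 0, 0],
    [0, 0, 0],
    [0, 0, 0],
    [0, 0, 0],
  ],
)

```text
time_s: 4.88
eef_pos: [0.4896, -0.2543, 0.0651]
orientation: [0.0, 0.733, -0.681, 0.0]
wrist_force: [0.3, -0.1, -0.3]
finger_gap: 0.0188
gripper_force: 0.0
```

drive_tool(
  claw=[5, 5, 5, 5, 5, 5, 5, 5],
  travel=[
    [0, 0, 0],
    [0, 0, 0],
    [0, 0, 0],
    [0, 0, 0],
    [0, 0, 0],
    [0, 0, 0],
    [0, 0, -4],
    [0, 0, -10],
  ],
  angular=[
    [0, 0, 0],
    [0, 0, 0],
    [0, 0, 0],
    [0, 0, 0],
    [0, 0, 0],
    [0, 0, 0],
    [0, 0, 0],
    [0, 0, 0],
  ],
)

```text
time_s: 5.55
eef_pos: [0.489, -0.2541, 0.0744]
orientation: [0.0, 0.732, -0.681, -0.001]
wrist_force: [-0.9, -0.2, -3.0]
finger_gap: 0.0137
gripper_force: 40.0
```

drive_tool(
  claw=[5, 5, 5, 5, 5, 5, 5, 5],
  travel=[
    [0, 0, -12],
    [0, 0, -35],
    [0, 0, -60],
    [-3, 0, -88],
    [-10, 0, -116],
    [-22, 0, -142],
    [-40, -1, -164],
    [-62, -3, -180],
  ],
  angular=[
    [0, 0, 0],
    [0, 0, 0],
    [0, 0, 0],
    [0, 0, -0.03],
    [0, 0, -0.08],
    [0, 0, -0.15],
    [0, 0, -0.23],
    [0, 0, -0.31],
  ],
)

```text
time_s: 6.22
eef_pos: [0.4882, -0.1923, 0.2576]
orientation: [-0.001, 0.83, -0.558, 0.001]
wrist_force: [0.6, 0.0, -2.8]
finger_gap: 0.0138
gripper_force: 40.0
```

```bash
python3 - <<'E'
from h import *
mv([.492,.145,.254],down(261.3))
mv([.492,-.03,.254],down(222))
E
```

```text
travel [-311.1 -130.4    3.4] angular [-1.000e-03 -3.000e-03 -1.033e+00] | t 6.22 p [ 0.4882 -0.1923  0.2576] q [-0.    0.09 -0.27  0.   -1.21  0.39] F [ 0.6  0.  -2.8]
 travel [-148.9  -64.6    3.5] angular [-0.002 -0.002 -0.347] | t 6.22 p [ 0.4882 -0.1923  0.2576] q [-0.    0.09 -0.27  0.   -1.21  0.39] F [ 0.6  0.  -2.8]
```

drive_tool(
  claw=[5, 5, 5, 5, 5, 5, 5, 5],
  travel=[
    [-26, -10, 0],
    [-53, -21, 0],
    [-80, -33, 0],
    [-107, -45, 0],
    [-134, -57, 0],
    [-161, -69, 0],
    [-188, -80, 0],
    [-215, -91, 0],
  ],
  angular=[
    [0, 0, -0.08],
    [0, 0, -0.17],
    [0, 0, -0.26],
    [0, 0, -0.35],
    [0, 0, -0.44],
    [0, 0, -0.53],
    [0, 0, -0.62],
    [0, 0, -0.71],
  ],
)

```text
time_s: 6.88
eef_pos: [0.4916, 0.0427, 0.2553]
orientation: [-0.0, 0.972, -0.234, 0.0]
wrist_force: [0.6, -0.3, -2.7]
finger_gap: 0.0135
gripper_force: 40.0
```

```bash
python3 - <<'E'
from h import *
mv([.492,.145,.254],down(261.3))
E
```

```text
travel [-46.3 -91.2   1.3] angular [-0.001 -0.    -0.321] | t 6.88 p [0.4916 0.0427 0.2553] q [ 0.49  0.04 -0.33 -0.   -1.2   0.61] F [ 0.6 -0.3 -2.7]
```

drive_tool(
  claw=[5, 5, 5, 5, 5, 5, 5, 5],
  travel=[
    [-13, -20, 0],
    [-24, -38, 0],
    [-33, -56, 0],
    [-40, -72, 0],
    [-46, -85, 0],
    [-46, -91, 0],
    [-46, -91, 0],
    [-46, -91, 0],
  ],
  angular=[
    [0, 0, -0.08],
    [0, 0, -0.16],
    [0, 0, -0.24],
    [0, 0, -0.3],
    [0, 0, -0.32],
    [0, 0, -0.32],
    [0, 0, -0.32],
    [0, 0, -0.32],
  ],
)

```text
time_s: 7.55
eef_pos: [0.4929, 0.143, 0.2546]
orientation: [0.0, 0.997, -0.079, -0.0]
wrist_force: [0.9, 0.1, -3.5]
finger_gap: 0.0136
gripper_force: 40.0
```

```bash
python3 - <<'E'
from h import *
im,d=arm.camera('top'); cv2.imwrite('pics/top1.png',im[100:400,60:460,::-1].repeat(2,0).repeat(2,1)); np.save('top1.npy',d)
mv([.492,.145,.254],down(261.3))
E
```

```text
travel [-1.2 -2.2  0.6] angular [ 0.     0.    -0.007] | t 7.6 p [0.4928 0.1426 0.2546] q [ 0.66  0.07 -0.29  0.   -1.2   0.75] F [-0.1 -0.1 -3.7]
```

View pics/top1.png

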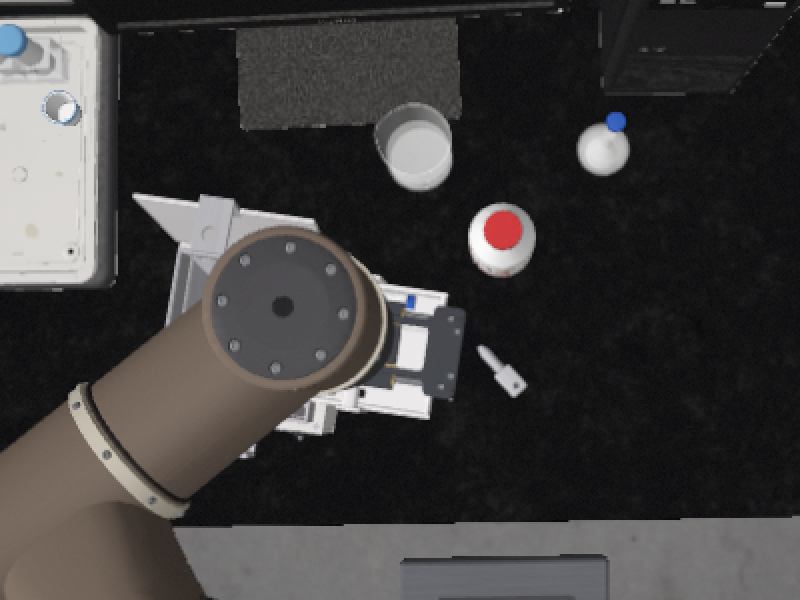

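The top picture shows the tote level with its lip over the mouth's right half. The lid stands clear at the back left, and the vials are still in the tote. Next I'll compute the tipping rows.

```bash
python3 - <<'E'
from h import *
p,r,s=tool()
yaw=np.deg2rad(-8.7); cx=np.array([np.cos(yaw),np.sin(yaw),0]); cy=np.array([-cx[1],cx[0],0]); m=np.array([.512,.276,.15])
th=np.deg2rad(np.linspace(0,58,14))
for i,t in enumerate(th):
    k=min(1,i/7)
    lip=m-.030*cy; lip[2]=.20*(1-k)+.168*k
    rot=down(261.3,-np.rad2deg(t)); 
    # tote frame in tool: tx=-y, tz=-z ; lip rel TCP: bar is -19 in z; lip = bar + .1 tx -.073 tz
    off=rot.apply([0,-.1,-.019+.073]); P=lip-off
    print(i,np.round(r.inv().apply(P-p)*1000), np.round((r.inv()*rot).as_rotvec(),2))
E
```

```text
0 [-1. -5.  1.] [ 0.    0.   -0.01]
1 [-1. -9. -2.] [-0.08  0.   -0.01]
2 [ -1. -14.  -5.] [-0.16  0.   -0.01]
3 [ -1. -20.  -7.] [-0.23  0.   -0.01]
4 [ -1. -26.  -9.] [-0.31  0.   -0.01]
5 [ -1. -33. -10.] [-0.39  0.   -0.01]
6 [ -2. -40. -11.] [-0.47  0.   -0.01]
7 [ -2. -47. -11.] [-0.54  0.   -0.01]
8 [ -2. -55. -16.] [-0.62  0.   -0.01]
9 [ -2. -63. -19.] [-0.7   0.   -0.01]
10 [ -2. -71. -22.] [-0.78  0.   -0.01]
11 [ -2. -80. -24.] [-0.86  0.   -0.01]
12 [ -2. -89. -26.] [-0.93  0.   -0.01]
13 [ -2. -98. -27.] [-1.01  0.   -0.01]
```

drive_tool(
  claw=[5, 5, 5, 5, 5, 5, 5, 5],
  travel=[
    [-1, -9, -2],
    [-1, -14, -5],
    [-1, -20, -7],
    [-1, -26, -9],
    [-1, -33, -10],
    [-2, -40, -11],
    [-2, -47, -11],
    [-2, -55, -16],
  ],
  angular=[
    [-0.08, 0, 0],
    [-0.16, 0, 0],
    [-0.23, 0, 0],
    [-0.31, 0, 0],
    [-0.39, 0, 0],
    [-0.47, 0, 0],
    [-0.54, 0, 0],
    [-0.62, 0, 0],
  ],
  squeeze=55,
)

```text
time_s: 8.27
eef_pos: [0.4998, 0.1974, 0.2707]
orientation: [0.305, 0.949, -0.076, -0.024]
wrist_force: [0.2, -0.4, -3.2]
finger_gap: 0.0133
gripper_force: 55.0
```

```bash
python3 - <<'E'
from h import *
p,r,s=tool()
yaw=np.deg2rad(-8.7); cx=np.array([np.cos(yaw),np.sin(yaw),0]); cy=np.array([-cx[1],cx[0],0]); m=np.array([.512,.276,.15])
print(s['q'],p,s['wrist_force'])
lp=p+r.apply([0,-.1,.054]); print('lip rel',(lp-m)@cx,(lp-m)@cy,lp[2])
for i,t in enumerate(np.linspace(36,58,6)):
    lip=m-.030*cy; lip[2]=.168
    rot=down(261.3,-t); off=rot.apply([0,-.1,-.019+.073]); P=lip-off
    print(i,np.round(r.inv().apply(P-p)*1000), np.round((r.inv()*rot).as_rotvec(),2))
E
```

```text
[ 0.93674116  0.37627088 -0.13121605  0.27044395 -1.62916672  0.41111974] [0.4997515  0.19743204 0.27066777] [ 0.20780363 -0.39360366 -3.20785427]
lip rel 0.00021957384668557737 -0.029763097398662387 0.16848956640606458
0 [ 0. -0. -0.] [-0.01  0.   -0.01]
1 [ 0. -5. -8.] [-0.08  0.   -0.01]
2 [  0. -10. -15.] [-0.16  0.   -0.01]
3 [  0. -16. -21.] [-0.24  0.   -0.01]
4 [ -0. -22. -28.] [-0.31  0.01 -0.01]
5 [ -0. -28. -33.] [-0.39  0.01 -0.01]
```

drive_tool(
  claw=[5, 5, 5, 5, 5, 5, 5, 5],
  travel=[
    [0, -5, -8],
    [0, -10, -15],
    [0, -16, -21],
    [0, -22, -28],
    [0, -28, -33],
    [0, -28, -33],
    [0, -28, -33],
    [0, -28, -33],
  ],
  angular=[
    [-0.08, 0, 0],
    [-0.16, 0, 0],
    [-0.24, 0, 0],
    [-0.31, 0, 0],
    [-0.39, 0, 0],
    [-0.39, 0, 0],
    [-0.39, 0, 0],
    [-0.39, 0, 0],
  ],
)

```text
time_s: 8.93
eef_pos: [0.5066, 0.2389, 0.2812]
orientation: [0.482, 0.873, -0.07, -0.038]
wrist_force: [-0.6, 0.0, -1.2]
finger_gap: 0.0135
gripper_force: 55.0
```

```bash
python3 - <<'E'
from h import *
mv([0,0,0],down(261))
A=[]
for c in ['wrist','scene']:
    im,d=arm.camera(c); A.append(im[:,:,::-1])
    print(c,[(np.round(x['bbox']),round(x['score'],2)) for x in arm.recognise(c,'used_vial_0')])
a=cv2.resize(A[0],(400,300)); b=cv2.resize(A[1][100:340,180:500],(400,300)); cv2.imwrite('pics/p2.png',np.hstack([a,b]))
E
```

```text
travel [-462.6  -69.2  417.1] angular [ 1.008e+00  1.000e-03 -2.000e-03] | t 8.93 p [0.5066 0.2389 0.2812] q [ 1.01  0.61  0.01  0.36 -1.92  0.35] F [-0.6  0.  -1.2]
wrist [(array([  2., 174.,  40., 199.]), 0.68)]
scene []
```

View pics/p2.png

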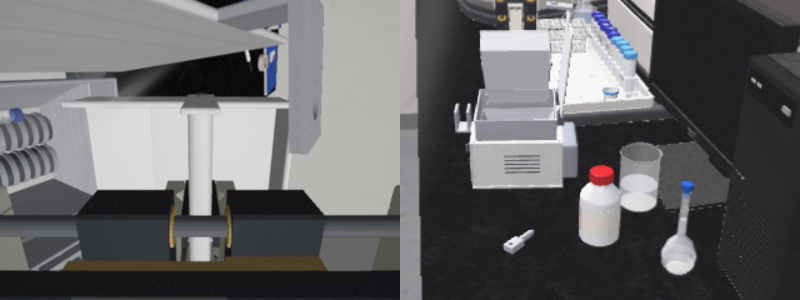

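The tote looks empty: in the wrist view its floor is clear and a blue-capped vial lies on the rollers at (15,115). Now I'll level it and carry it back.

```bash
python3 - <<'E'
from h import *
p,r,s=tool()
yaw=np.deg2rad(-8.7); cx=np.array([np.cos(yaw),np.sin(yaw),0]); cy=np.array([-cx[1],cx[0],0]); m=np.array([.512,.276,.15])
T=np.linspace(58,0,10)[1:]; dy=[.03,.035,.045,.06,.08,.1,.125,.15,.18]
for i,t in enumerate(T):
    lip=m-dy[i]*cy; lip[2]=.18+.03*min(1,i/4)
    rot=down(261.3,-t); P=lip-rot.apply([0,-.1,.054])
    print(i,np.round(r.inv().apply(P-p)*1000), np.round((r.inv()*rot).as_rotvec(),2),np.round(P,3))
E
```

```text
0 [ 0. 14.  5.] [ 0.11  0.   -0.  ] [0.504 0.227 0.292]
1 [ 0. 28. 18.] [ 0.22  0.   -0.01] [0.502 0.209 0.296]
2 [ 0. 42. 34.] [ 0.33  0.   -0.01] [0.498 0.188 0.3  ]
3 [ 0. 58. 56.] [ 0.44  0.   -0.01] [0.494 0.162 0.302]
4 [ 1. 75. 81.] [ 0.56  0.   -0.01] [0.49  0.131 0.302]
5 [  1.  84. 111.] [ 0.67  0.   -0.01] [0.485 0.102 0.294]
6 [  1.  94. 145.] [ 0.78  0.   -0.01] [0.48  0.068 0.285]
7 [  1. 103. 178.] [ 0.89  0.   -0.01] [0.475 0.035 0.275]
8 [  2. 114. 215.] [ 1.01  0.   -0.01] [ 0.47  -0.001  0.264]
```

drive_tool(
  claw=[5, 5, 5, 5, 5, 5, 5, 5],
  travel=[
    [0, 14, 5],
    [0, 28, 18],
    [0, 42, 34],
    [0, 58, 56],
    [1, 75, 81],
    [1, 84, 111],
    [1, 94, 145],
    [1, 103, 178],
  ],
  angular=[
    [0.11, 0, 0],
    [0.22, 0, 0],
    [0.33, 0, 0],
    [0.44, 0, 0],
    [0.56, 0, 0],
    [0.67, 0, 0],
    [0.78, 0, 0],
    [0.89, 0, 0],
  ],
)

```text
time_s: 9.8
eef_pos: [0.474, 0.0346, 0.2759]
orientation: [0.056, 0.995, -0.078, -0.002]
wrist_force: [2.0, -1.0, -2.6]
finger_gap: 0.0135
gripper_force: 55.0
```

```bash
python3 - <<'E'
from h import *
mv([.47,-.02,.25],down(261.3))
mv([.49,-.27,.25],down(261.3))
im,d=arm.camera('wrist');cv2.imwrite('wr.png',im[:,:,::-1])
print([(np.round(x['bbox']),round(x['score'],2)) for x in arm.recognise('wrist','used_vial_0')])
im,d=arm.camera('top'); np.save('top2.npy',d);cv2.imwrite('top2.png',im[:,:,::-1])
print([(np.round(x['bbox']),round(x['score'],2)) for x in arm.recognise('top','used_vial_0')])
E
```

```text
travel [ 4.4 51.3 31.9] angular [ 0.113 -0.005 -0.006] | t 9.8 p [0.474  0.0346 0.2759] q [ 0.56  0.01 -0.35  0.09 -1.28  0.82] F [ 2.  -1.  -2.6]
 travel [ 63.3 293.6  59.6] angular [ 0.113 -0.005 -0.006] | t 9.8 p [0.474  0.0346 0.2759] q [ 0.56  0.01 -0.35  0.09 -1.28  0.82] F [ 2.  -1.  -2.6]
[(array([  0., 161.,  52., 177.]), 0.89), (array([  0.,  66., 155., 383.]), 0.72)]
[(array([174., 270., 178., 285.]), 0.66), (array([182., 248., 204., 256.]), 0.48), (array([166., 233., 177., 253.]), 0.47)]
```

```bash
python3 - <<'E'
import cv2,numpy as np
a=cv2.resize(cv2.imread('wr.png'),(400,300)); t=cv2.imread('top2.png')
b=cv2.resize(t[215:335,120:280],(400,300),interpolation=cv2.INTER_CUBIC)
cv2.imwrite('pics/p3.png',np.hstack([a,b]))
E
```

View pics/p3.png

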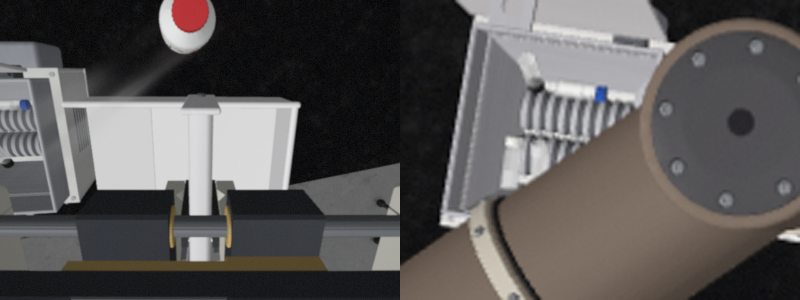

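The tote is empty and vials with blue and dark caps lie in the crusher (right half of the picture). On to setting the tote down.

drive_tool(
  claw=[5, 5, 5, 5, 5, 5, 5, 5],
  travel=[
    [6, 34, 10],
    [14, 70, 20],
    [22, 106, 30],
    [31, 142, 37],
    [40, 178, 43],
    [49, 214, 48],
    [57, 250, 54],
    [61, 280, 58],
  ],
  angular=[
    [0.08, 0, 0],
    [0.113, -0.005, 0],
    [0.113, -0.005, 0],
    [0.113, -0.005, 0],
    [0.113, -0.005, 0],
    [0.113, -0.005, 0],
    [0.113, -0.005, 0],
    [0.113, -0.005, 0],
  ],
)

```text
time_s: 10.67
eef_pos: [0.4912, -0.2559, 0.2493]
orientation: [0.004, 0.997, -0.078, -0.004]
wrist_force: [0.6, -0.3, -1.7]
finger_gap: 0.0134
gripper_force: 55.0
```

```bash
python3 - <<'E'
from h import *
mv([.49,-.265,.0645],down(261.3))
d=arm.camera('top'); cv2.imwrite('top3.png',d[0][:,:,::-1]); np.save('top3.npy',d[1])
print([(np.round(x['bbox']),round(x['score'],2)) for x in arm.recognise('top','used_vial_0')])
for n in ['mouth','fork_face','lid_hinge','lid_edge']: print(n,[(x['location'],x['score']) for x in arm.landmark_of('top',n)[:1]])
E
```

```text
travel [  1.5   7.7 184.9] angular [ 0.008  0.007 -0.004] | t 10.67 p [ 0.4912 -0.2559  0.2493] q [-0.12  0.15 -0.22  0.01 -1.21  1.53] F [ 0.6 -0.3 -1.7]
[(array([300., 274., 321., 298.]), 0.7), (array([165., 234., 175., 251.]), 0.53), (array([407., 282., 482., 306.]), 0.53), (array([181., 248., 204., 256.]), 0.49), (array([162., 271., 169., 293.]), 0.44), (array([171., 269., 180., 290.]), 0.41)]
mouth [([178.0, 265.8], 0.76)]
fork_face [([174.8, 324.5], 0.91)]
lid_hinge [([183.4, 225.1], 0.96)]
lid_edge [([168.6, 234.3], 0.72)]
```

All four vials are detected inside the mouth area. Lowering the tote.

drive_tool(
  claw=[5, 5, 5, 5, 5, 5, 5, 5],
  travel=[
    [1, 4, 30],
    [2, 8, 65],
    [2, 8, 100],
    [2, 8, 132],
    [2, 8, 158],
    [2, 8, 174],
    [2, 8, 182],
    [2, 8, 184],
  ],
  angular=[
    [0.008, 0.007, 0],
    [0.008, 0.007, 0],
    [0.008, 0.007, 0],
    [0.008, 0.007, 0],
    [0.008, 0.007, 0],
    [0.008, 0.007, 0],
    [0.008, 0.007, 0],
    [0.008, 0.007, 0],
  ],
)

```text
time_s: 11.63
eef_pos: [0.4898, -0.263, 0.0651]
orientation: [-0.0, 0.997, -0.078, -0.0]
wrist_force: [0.2, 0.4, -2.4]
finger_gap: 0.0135
gripper_force: 55.0
```

drive_tool(
  claw=[5, 20, 40, 40, 40, 40, 40, 40],
  travel=[
    [0, 0, 0],
    [0, 0, 0],
    [0, 0, 0],
    [0, 0, 0],
    [0, 0, 0],
    [0, 0, -30],
    [0, 0, -60],
    [0, 0, -90],
  ],
  angular=[
    [0, 0, 0],
    [0, 0, 0],
    [0, 0, 0],
    [0, 0, 0],
    [0, 0, 0],
    [0, 0, 0],
    [0, 0, 0],
    [0, 0, 0],
  ],
)

```text
time_s: 12.3
eef_pos: [0.4894, -0.2643, 0.1572]
orientation: [-0.0, 0.997, -0.079, 0.001]
wrist_force: [1.8, -0.2, 0.2]
finger_gap: 0.0393
gripper_force: 0.0
```

```bash
python3 - <<'E'
from h import *
# crusher fit from top3 cloud
dt=np.load('top3.npy'); v,u=np.mgrid[0:480,0:640]
C=unproj('top',np.c_[u.ravel(),v.ravel()],depth=dt.ravel()).reshape(480,640,3); C[dt==0]=np.nan
def pts(u0,u1,v0,v1,z0,z1):
    P=C[v0:v1,u0:u1].reshape(-1,3); return P[(P[:,2]>z0)&(P[:,2]<z1)]
lid=pts(110,240,180,260,.19,.45); c=lid.mean(0); U,S,V=np.linalg.svd(lid-c); print('lid',c,V[2],lid.max(0),lid.min(0))
yaw=np.deg2rad(-8.7); cx=np.array([np.cos(yaw),np.sin(yaw),0]); cy=np.array([-cx[1],cx[0],0]); m=np.array([.512,.276,.15])
for n,z0,z1 in [('rim',.146,.156),('hous',.1,.115),('fork',.125,.15)]:
    P=pts(125,250,215,340,z0,z1); X=(P-m)@cx; Y=(P-m)@cy
    for a,b in [(-.2,-.095),(-.09,-.06),(.06,.1)]:
        k=(X>a)&(X<b); print(n,a,k.sum(),np.round(np.percentile(X[k],[2,50,98]),4) if k.sum() else '',np.round(np.percentile(Y[k],[2,50,98]),4) if k.sum() else '')
    k=abs(X)<.05; print(n,'Y',np.round(np.percentile(Y[k],[1,99]),4) if k.sum() else '')
mv([.69,.22,.45],down(261))
for n,q in [('fork',[174.8,324.5]),]: print(unproj('top',[q],z=.124))
for n,q in [('mouth',[178,265.8])]: print(unproj('top',[q],z=.15))
E
```

```text
lid [0.60232217 0.25562423 0.2881649 ] [-0.98905719  0.14517056 -0.02629419] [0.62636196 0.34277641 0.35757181] [0.56751637 0.17723183 0.19012914]
rim -0.2 15 [-0.1246 -0.1009 -0.0969] [-0.0222 -0.0075  0.0147]
rim -0.09 199 [-0.0818 -0.0791 -0.0615] [-0.0804 -0.0038  0.0776]
rim 0.06 201 [0.062  0.0753 0.0829] [-0.0805 -0.0225  0.0776]
rim Y [-0.0814  0.0793]
hous -0.2 185 [-0.1211 -0.1119 -0.0954] [-0.0228 -0.0028  0.0197]
hous -0.09 491 [-0.0898 -0.084  -0.0623] [-0.0909 -0.0088  0.0816]
hous 0.06 387 [0.0617 0.0744 0.0878] [-0.0915 -0.0105  0.0828]
hous Y [-0.0922  0.0771]
fork -0.2 132 [-0.1258 -0.1208 -0.0968] [-0.0228 -0.0013  0.0201]
fork -0.09 121 [-0.0817 -0.0781 -0.061 ] [-0.0806  0.0197  0.0779]
fork 0.06 170 [0.0609 0.0742 0.0822] [-0.081  -0.0126  0.0774]
fork Y [-0.0813  0.0794]
 travel [ 122.2 -510.1 -292.2] angular [-0.001 -0.002 -0.001] | t 12.3 p [ 0.4894 -0.2643  0.1572] q [-0.14  0.22 -0.35 -0.   -1.    1.56] F [ 1.8 -0.2  0.2]
[[0.39202109 0.29251337 0.124     ]]
[[0.51238551 0.28086441 0.15      ]]
```

Tote placed. Next I'll go over and behind the lid with the fingers closed.

drive_tool(
  claw=[0, 0, 0, 0, 0, 0, 0, 0],
  travel=[
    [0, 0, -35],
    [0, -10, -73],
    [4, -35, -112],
    [10, -65, -150],
    [17, -100, -185],
    [24, -138, -215],
    [31, -178, -235],
    [38, -218, -243],
  ],
  angular=[
    [0, 0, 0],
    [0, 0, 0],
    [0, 0, 0],
    [0, 0, 0],
    [0, 0, 0],
    [0, 0, 0],
    [0, 0, 0],
    [0, 0, 0],
  ],
)

```text
time_s: 12.97
eef_pos: [0.5525, -0.0801, 0.3932]
orientation: [-0.001, 0.997, -0.08, 0.003]
wrist_force: [0.9, -0.6, 0.4]
finger_gap: 0.0007
gripper_force: 0.0
```

drive_tool(
  claw=[0, 0, 0, 0, 0, 0, 0, 0],
  travel=[
    [5, -39, 0],
    [10, -78, 0],
    [15, -117, 0],
    [20, -156, 0],
    [25, -195, 0],
    [31, -230, 0],
    [36, -255, 0],
    [38, -268, 0],
  ],
  angular=[
    [0, 0, 0],
    [0, 0, 0],
    [0, 0, 0],
    [0, 0, 0],
    [0, 0, 0],
    [0, 0, 0],
    [0, 0, 0],
    [0, 0, 0],
  ],
)

```text
time_s: 13.63
eef_pos: [0.6324, 0.1808, 0.389]
orientation: [-0.0, 0.997, -0.078, 0.001]
wrist_force: [-0.5, -0.8, 0.0]
finger_gap: 0.0005
gripper_force: 0.0
```

```bash
cat >> h.py <<'E'
yaw=np.deg2rad(-8.5); cx=np.array([np.cos(yaw),np.sin(yaw),0]); cy=np.array([-cx[1],cx[0],0]); m=np.array([.512,.2745,0])
def W(X,Y,z): return m+X*cx+Y*cy+np.array([0,0,z])
E
python3 - <<'E'
from h import *
rot=down(261.5)
mv(W(.132,-.05,.37),rot); mv(W(.132,-.05,.299),rot)
p,_,_=tool(); print((p-m)@cx,(p-m)@cy)
E
```

```text
travel [ -1.1 -24.9  19. ] angular [-0.001 -0.001 -0.008] | t 13.63 p [0.6324 0.1808 0.389 ] q [ 0.57  0.28  0.26  0.   -1.55  0.84] F [-0.5 -0.8  0. ]
 travel [ -1.2 -24.8  90. ] angular [-0.001 -0.001 -0.008] | t 13.63 p [0.6324 0.1808 0.389 ] q [ 0.57  0.28  0.26  0.   -1.55  0.84] F [-0.5 -0.8  0. ]
0.1328866138346369 -0.0748919706124279
```

drive_tool(
  claw=[0, 0, 0, 0, 0, 0, 0, 0],
  travel=[
    [0, -20, 10],
    [0, -25, 40],
    [0, -25, 70],
    [0, -25, 90],
    [-10, -25, 90],
    [-20, -25, 90],
    [-30, -25, 90],
    [-40, -25, 90],
  ],
  angular=[
    [0, 0, 0],
    [0, 0, 0],
    [0, 0, 0],
    [0, 0, 0],
    [0, 0, 0],
    [0, 0, 0],
    [0, 0, 0],
    [0, 0, 0],
  ],
)

```text
time_s: 14.3
eef_pos: [0.5962, 0.2089, 0.3018]
orientation: [-0.001, 0.997, -0.079, 0.003]
wrist_force: [1.3, -0.3, -0.7]
finger_gap: -0.0001
gripper_force: 0.5
```

drive_tool(
  claw=[0, 0, 0, 0, 0, 0, 0, 0],
  travel=[
    [-12, 0, 1],
    [-25, 0, 2],
    [-38, 0, 4],
    [-51, 0, 7],
    [-64, 0, 12],
    [-77, 0, 18],
    [-90, 0, 25],
    [-102, 0, 34],
  ],
  angular=[
    [0, 0, 0],
    [0, 0, 0],
    [0, 0, 0],
    [0, 0, 0],
    [0, 0, 0],
    [0, 0, 0],
    [0, 0, 0],
    [0, 0, 0],
  ],
)

```text
time_s: 14.97
eef_pos: [0.4951, 0.2255, 0.2676]
orientation: [-0.002, 0.997, -0.079, 0.003]
wrist_force: [1.2, -0.3, -0.1]
finger_gap: 0.0001
gripper_force: 0.0
```

```bash
python3 - <<'E'
from h import *
p,_,s=tool(); print((p-m)@cx,(p-m)@cy,p,s['wrist_force'])
im,d=arm.camera('scene'); cv2.imwrite('pics/s4.png',cv2.resize(im[60:300,150:470,::-1],(640,480)))
E
```

```text
-0.009473416796005092 -0.05099479728296855 [0.49509313 0.2254656  0.26755978] [ 1.15078806 -0.31671224 -0.10935826]
```

View pics/s4.png

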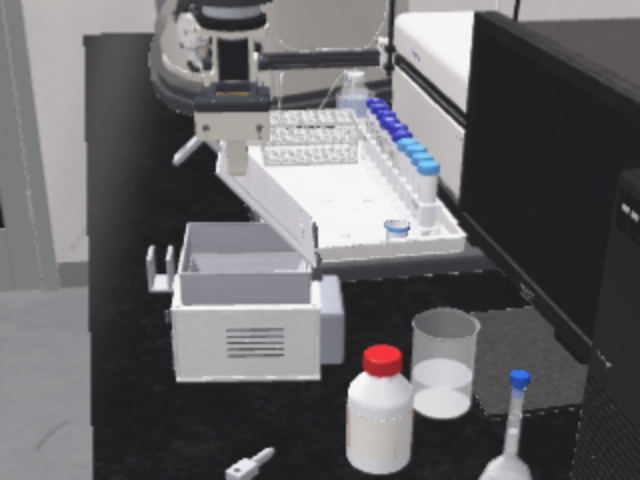

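The picture shows the lid at about 45°, riding on the fingers at (237,160). I'll keep following it down.

drive_tool(
  claw=[0, 0, 0, 0, 0, 0, 0, 0],
  travel=[
    [-10, 0, 10],
    [-20, 0, 20],
    [-29, 0, 31],
    [-36, 0, 43],
    [-42, 0, 55],
    [-46, 0, 68],
    [-49, 0, 80],
    [-49, 0, 88],
  ],
  angular=[
    [0, 0, 0],
    [0, 0, 0],
    [0, 0, 0],
    [0, 0, 0],
    [0, 0, 0],
    [0, 0, 0],
    [0, 0, 0],
    [0, 0, 0],
  ],
)

```text
time_s: 15.68
eef_pos: [0.4471, 0.233, 0.1779]
orientation: [-0.001, 0.997, -0.079, 0.002]
wrist_force: [-0.3, -0.3, 0.0]
finger_gap: 0.0007
gripper_force: 0.0
```

drive_tool(
  claw=[0, 0, 0, 0, 0, 0, 0, 0],
  travel=[
    [0, 0, 4],
    [0, 0, 8],
    [0, 0, 12],
    [0, 0, 16],
    [0, 0, 20],
    [0, 0, 22],
    [0, 0, 24],
    [0, 0, 24],
  ],
  angular=[
    [0, 0, 0],
    [0, 0, 0],
    [0, 0, 0],
    [0, 0, 0],
    [0, 0, 0],
    [0, 0, 0],
    [0, 0, 0],
    [0, 0, 0],
  ],
)

```text
time_s: 16.35
eef_pos: [0.4483, 0.2329, 0.1578]
orientation: [-0.001, 0.997, -0.078, 0.002]
wrist_force: [-16.8, -4.3, 41.1]
finger_gap: 0.0004
gripper_force: 20.7
```

The lid is firmly shut: the fingers press on it at 158 mm height. I'll lift off and go above the pin.

```bash
python3 - <<'E'
from h import *
mv([.4615,-.002,.16],down(314.5))
E
```

```text
travel [ 49.7 230.   -2.4] angular [ 0.    -0.005 -0.933] | t 16.35 p [0.4483 0.2329 0.1578] q [ 0.87  0.13 -0.46  0.   -0.97  0.54] F [-16.8  -4.3  41.1]
```

drive_tool(
  claw=[0, 0, 0, 0, 20, 40, 60, 60],
  travel=[
    [0, 0, -20],
    [0, 0, -45],
    [0, 15, -60],
    [10, 50, -65],
    [20, 88, -65],
    [30, 126, -65],
    [38, 164, -55],
    [45, 200, -40],
  ],
  angular=[
    [0, 0, 0],
    [0, 0, 0],
    [0, 0, -0.1],
    [0, 0, -0.22],
    [0, 0, -0.34],
    [0, 0, -0.46],
    [0, 0, -0.58],
    [0, 0, -0.7],
  ],
)

```text
time_s: 17.02
eef_pos: [0.4614, 0.0356, 0.1977]
orientation: [-0.0, 0.967, 0.256, 0.003]
wrist_force: [0.8, 0.0, -0.1]
finger_gap: 0.0218
gripper_force: 0.0
```

```bash
python3 - <<'E'
from h import *
mv([.4615,-.002,.14],down(314.5))
E
```

```text
travel [-18.9  32.7  57.7] angular [ 0.002 -0.006 -0.259] | t 17.02 p [0.4614 0.0356 0.1977] q [ 0.51  0.02 -0.48  0.   -1.06  1.58] F [ 0.8  0.  -0.1]
```

drive_tool(
  claw=[50, 50, 50, 50, 50, 50, 50, 50],
  travel=[
    [-8, 14, 20],
    [-14, 25, 40],
    [-19, 33, 58],
    [-19, 33, 58],
    [-19, 33, 58],
    [-19, 33, 58],
    [-19, 33, 58],
    [-19, 33, 58],
  ],
  angular=[
    [0, 0, -0.1],
    [0, 0, -0.2],
    [0.002, -0.006, -0.259],
    [0.002, -0.006, -0.259],
    [0.002, -0.006, -0.259],
    [0.002, -0.006, -0.259],
    [0.002, -0.006, -0.259],
    [0.002, -0.006, -0.259],
  ],
)

```text
time_s: 17.68
eef_pos: [0.461, -0.0002, 0.1396]
orientation: [-0.0, 0.927, 0.376, -0.001]
wrist_force: [0.1, -0.1, -1.1]
finger_gap: 0.0498
gripper_force: 0.0
```

```bash
python3 - <<'E'
from h import *
inf=info('wrist'); im,d=arm.camera('wrist'); cv2.imwrite('pics/w5.png',im[:,:,::-1]); np.save('w5.npy',d)
for n in ['lock_pin','pin_nose']: print(n,[(x['location'],x['score']) for x in arm.landmark_of('wrist',n)[:2]])
v,u=np.mgrid[0:480,0:640]; P=unproj('wrist',np.c_[u.ravel(),v.ravel()],depth=d.ravel(),inf=inf).reshape(480,640,3)
k=(d>0)&(np.hypot(P[...,0]-.474,P[...,1]-.01)<.06)&(P[...,2]>.004)&(P[...,2]<.03)
Q=P[k]; print(k.sum(),np.median(Q[:,2]),Q.max(0),Q.min(0)); r=cv2.minAreaRect((Q[:,:2]*1000).astype(np.float32)); print(r)
vv,uu=np.nonzero(k); print('px',uu.min(),uu.max(),vv.min(),vv.max())
h=Q[Q[:,2]>.0125]; print('head?',cv2.minAreaRect((h[:,:2]*1000).astype(np.float32)))
mv([.4615,-.002,.005],down(314.5))
t,_=arm.camera('top'); cv2.imwrite('top5.png',t[:,:,::-1])
print('fork',[(x['location'],x['score']) for x in arm.landmark_of('top','fork_face')[:1]])
E
```

```text
lock_pin [([320.8, 201.9], 0.68)]
pin_nose [([321.2, 152.8], 0.92)]
1999 0.013237673605915157 [0.50207681 0.03402555 0.01601137] [ 0.44318925 -0.02050163  0.00408878]
((474.774169921875, 8.94442367553711), (69.75144958496094, 21.94813346862793), 41.72427749633789)
px 308 338 156 249
head? ((472.7142333984375, 7.274179458618164), (62.652469635009766, 21.23509979248047), 41.869049072265625)
 travel [  0.    1.9 134.1] angular [-0.001  0.003 -0.006] | t 17.83 p [ 0.4605 -0.0005  0.1391] q [ 0.43  0.09 -0.57 -0.   -0.92  1.91] F [ 0.1 -0.1  0.2]
fork [([174.8, 329.6], 0.79)]
```

View pics/w5.png

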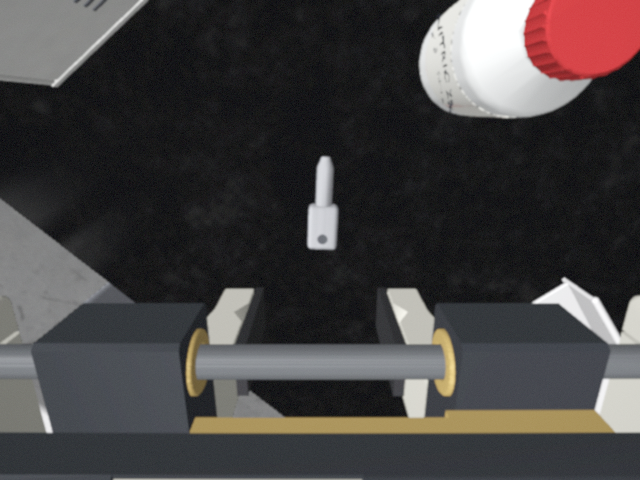

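The wrist picture shows the pin midway between the fingers, with the nose at (325,157) and the head end at (322,249). It's about 2° off the tool axis. Grasping now.

drive_tool(
  claw=[50, 50, 50, 50, 50, 50, 50, 50],
  travel=[
    [-1, 2, 25],
    [-2, 2, 55],
    [-2, 2, 85],
    [-2, 2, 108],
    [-2, 2, 122],
    [-2, 2, 130],
    [-2, 2, 135],
    [-2, 2, 135],
  ],
  angular=[
    [0, 0.003, 0.02],
    [0, 0.003, 0.038],
    [0, 0.003, 0.038],
    [0, 0.003, 0.038],
    [0, 0.003, 0.038],
    [0, 0.003, 0.038],
    [0, 0.003, 0.038],
    [0, 0.003, 0.038],
  ],
)

```text
time_s: 18.6
eef_pos: [0.4595, -0.0041, 0.0031]
orientation: [-0.001, 0.934, 0.358, -0.001]
wrist_force: [-0.1, 0.4, 1.2]
finger_gap: 0.0504
gripper_force: 0.0
```

drive_tool(
  claw=[30, 15, 10, 10, 10, 10, 10, 10],
  travel=[
    [0, 0, 0],
    [0, 0, 0],
    [0, 0, 0],
    [0, 0, 0],
    [0, 0, 0],
    [0, 0, 0],
    [0, 0, 0],
    [0, 0, 0],
  ],
  angular=[
    [0, 0, 0],
    [0, 0, 0],
    [0, 0, 0],
    [0, 0, 0],
    [0, 0, 0],
    [0, 0, 0],
    [0, 0, 0],
    [0, 0, 0],
  ],
  squeeze=40,
)

```text
time_s: 19.27
eef_pos: [0.4599, -0.0039, 0.004]
orientation: [-0.001, 0.934, 0.358, -0.0]
wrist_force: [-1.7, 0.7, 6.4]
finger_gap: 0.0219
gripper_force: 40.0
```

```bash
python3 - <<'E'
from h import *
p,r,s=tool(); print(p,r.as_matrix()[:,0],s['finger_gap'],s['gripper_force'],s['wrist_force'])
# approach: shoulder = TCP + 17*x ; target shoulder at X=-.1235-.06
rot=down(261.5)
mv(W(-.1235-.017-.055,0,.124-.0035),rot)
mv([.44,.03,.16],down(300),'lift')
inf=info('wrist'); im,d=arm.camera('wrist'); cv2.imwrite('w6.png',im[:,:,::-1]); np.save('w6.npy',d)
E
```

```text
[ 0.45994295 -0.00394194  0.00404731] [ 7.43236903e-01  6.69028326e-01 -6.69603896e-05] 0.021883182710983908 39.998536705970764 [-1.72771255  0.69517351  6.35788556]
 travel [ 100.6 -323.1 -116. ] angular [-0.001  0.001  0.881] | t 19.27 p [ 0.4599 -0.0039  0.004 ] q [ 0.42  0.29 -0.72 -0.   -0.56  1.89] F [-1.7  0.7  6.4]
lift travel [   7.9  -38.8 -155.9] angular [-0.001  0.     0.209] | t 19.27 p [ 0.4599 -0.0039  0.004 ] q [ 0.42  0.29 -0.72 -0.   -0.56  1.89] F [-1.7  0.7  6.4]
```

drive_tool(
  claw=[10, 10, 10, 10, 10, 10, 10, 10],
  travel=[
    [0, 0, -15],
    [-5, -5, -45],
    [-15, -20, -80],
    [-25, -45, -110],
    [-30, -75, -135],
    [-25, -105, -150],
    [-12, -137, -155],
    [2, -168, -156],
  ],
  angular=[
    [0, 0, 0],
    [0, 0, 0.05],
    [0, 0, 0.12],
    [0, 0, 0.22],
    [0, 0, 0.32],
    [0, 0, 0.42],
    [0, 0, 0.52],
    [0, 0, 0.62],
  ],
)

```text
time_s: 19.98
eef_pos: [0.3505, 0.1175, 0.1613]
orientation: [-0.002, 0.998, 0.063, 0.001]
wrist_force: [2.1, 0.1, -1.8]
finger_gap: 0.021
gripper_force: 40.0
```

```bash
python3 - <<'E'
from h import *
mv(W(-.202,0,.150),down(261.5)); print(tool()[2]['finger_gap'])
E
```

```text
travel [ -14.7 -190.2   12. ] angular [-0.004 -0.001  0.273] | t 19.98 p [0.3505 0.1175 0.1613] q [ 0.87 -0.12 -0.7  -0.   -0.98  0.83] F [ 2.1  0.1 -1.8]
0.021040536170344844
```

drive_tool(
  claw=[10, 10, 10, 10, 10, 10, 10, 10],
  travel=[
    [-7, -30, 2],
    [-14, -60, 4],
    [-15, -95, 6],
    [-15, -128, 9],
    [-15, -158, 12],
    [-15, -180, 12],
    [-15, -190, 12],
    [-15, -190, 12],
  ],
  angular=[
    [0, 0, 0.06],
    [0, 0, 0.12],
    [0, 0, 0.18],
    [0, 0, 0.23],
    [-0.004, 0, 0.273],
    [-0.004, 0, 0.273],
    [-0.004, 0, 0.273],
    [-0.004, 0, 0.273],
  ],
)

```text
time_s: 20.65
eef_pos: [0.3113, 0.3045, 0.1475]
orientation: [0.002, 0.998, -0.07, -0.001]
wrist_force: [0.3, -0.7, -0.4]
finger_gap: 0.0215
gripper_force: 40.0
```

```bash
python3 - <<'E'
from h import *
p,r,s=tool(); print(p,(p-m)@cx,(p-m)@cy,np.rad2deg(np.arctan2(*r.as_matrix()[:2,0][::-1])),s['finger_gap'])
inf=info('wrist'); im,d=arm.camera('wrist'); cv2.imwrite('pics/w7.png',im[:,:,::-1]); np.save('w7.npy',d); np.save('w7i.npy',inf[2])
for n in ['fork_face','lock_pin','pin_nose','lid_edge']: print(n,[(x['location'],x['score']) for x in arm.landmark_of('wrist',n)[:2]])
v,u=np.mgrid[0:480,0:640]; P=unproj('wrist',np.c_[u.ravel(),v.ravel()],depth=d.ravel(),inf=inf).reshape(480,640,3)
X=(P-m)@cx; Y=(P-m)@cy; Z=P[...,2]; ok=d>0
for n,a in [('fork top',ok&(X<-.092)&(X>-.135)&(abs(Y)<.04)&(Z>.13)&(Z<.15)),('lid',ok&(X>-.1)&(X<.09)&(Z>.145)&(Z<.17)&(abs(Y)<.1))]:
    print(n,a.sum(), [np.round(np.percentile(q[a],[1,50,99]),4) for q in (X,Y,Z)] if a.sum() else '')
    vv,uu=np.nonzero(a)
    if a.sum(): print('px',uu.min(),uu.max(),vv.min(),vv.max()); print(cv2.minAreaRect((P[a][:,:2]*1000).astype(np.float32)))
np.save('P7.npy',P)
E
```

```text
[0.31127896 0.30448357 0.14745897] -0.20294815160113253 -1.4230973839939737e-05 -8.05273185821145 0.021521618409889143
fork_face [([320.5, 129.6], 0.84)]
lock_pin [([319.2, 269.4], 0.85)]
pin_nose [([320.0, 186.6], 0.9), ([318.7, 267.6], 0.73)]
lid_edge [([317.7, 6.9], 0.66)]
fork top 2165 [array([-0.1268, -0.1231, -0.0979]), array([-0.0218,  0.0003,  0.0218]), array([0.1313, 0.1439, 0.1458])]
px 262 379 50 131
((400.962646484375, 291.08209228515625), (44.357872009277344, 29.320486068725586), 80.80052185058594)
lid 8693 [array([-0.0997, -0.0865, -0.0836]), array([-0.0793, -0.0036,  0.0758]), array([0.1553, 0.1578, 0.1596])]
px 76 565 0 56
((421.1580505371094, 288.0411376953125), (163.32284545898438, 16.356109619140625), 81.9326400756836)
```

View pics/w7.png

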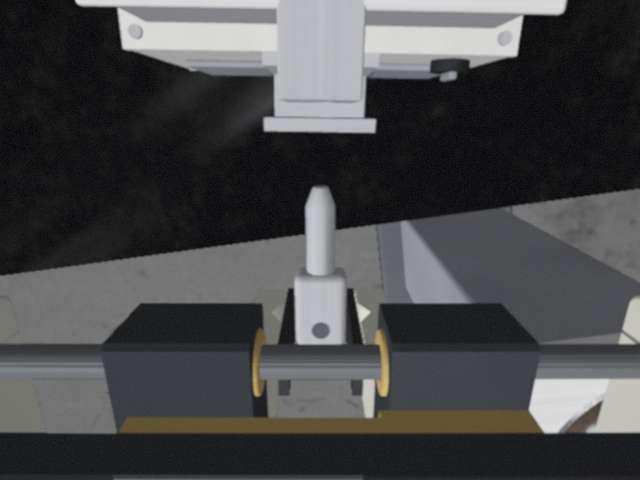

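The picture shows the fork front edge centred at (320,131), the lug at column 321, and the pin pointing straight at it with the nose at (320,187). Lateral alignment is good. I'll measure the pin's height and pitch from depth.

```bash
python3 - <<'E'
from h import *
P=np.load('P7.npy'); 
for v in range(192,344,10):
    q=P[v,318:323].mean(0); print(v,np.round([(q-m)@cx,(q-m)@cy,q[2]],4),end='; ')
print()
X=(P-m)@cx;Y=(P-m)@cy;Z=P[...,2]
for lo,hi in [(-.178,-.156),(-.215,-.19)]:
    a=(X>lo)&(X<hi)&(abs(Y)<.013)&(Z>.14)&(Z<.175); print(a.sum(),np.round(np.percentile(Y[a],[2,50,98]),4),np.round(np.percentile(Z[a],[50,95]),4))
a=(X<-.092)&(X>-.135)&(abs(Y)<.04)&(Z>.13)&(Z<.15)
f=P[a]; F=X[a]
for lo,hi in [(-.128,-.121),(-.106,-.097)]:
    b=(F>lo)&(F<hi); print('plate',b.sum(),np.round(np.percentile(Y[a][b],[1,99]),4),np.median(Z[a][b]))
p,r,s=tool(); print(r.as_matrix()[:,0])
E
```

```text
192 [-0.1494 -0.0003  0.154 ]; 202 [-0.153  -0.0003  0.1555]; 212 [-0.1569 -0.0004  0.1562]; 222 [-0.161  -0.0004  0.1561]; 232 [-0.1651 -0.0004  0.1561]; 242 [-0.1694 -0.0005  0.1559]; 252 [-0.1736 -0.0005  0.1561]; 262 [-0.178  -0.0005  0.156 ]; 272 [-0.1822 -0.0005  0.1564]; 282 [-0.1865 -0.0006  0.1568]; 292 [-0.1907 -0.0006  0.1576]; 302 [-0.1955 -0.0007  0.1571]; 312 [-0.2    -0.0007  0.1575]; 322 [-0.2046 -0.0007  0.1578]; 332 [-0.2092 -0.0008  0.1583]; 342 [-0.2146 -0.0008  0.1575]; 
1506 [-0.0062 -0.0005  0.0053] [0.1553 0.1567]
3202 [-0.0121 -0.0003  0.0122] [0.1574 0.169 ]
plate 1534 [-0.0215  0.0217] 0.14396855549563534
plate 545 [-0.022   0.0218] 0.14374462703262494
[ 0.98972998 -0.14294279 -0.00138891]
```

drive_tool(
  claw=[10, 10, 10, 10, 10, 10, 10, 10],
  travel=[
    [0, 0, 10],
    [0, 0, 20],
    [0, 0, 26],
    [0, 0, 26],
    [6, 0, 26],
    [12, 0, 26],
    [15, 0, 26],
    [15, 0, 26],
  ],
  angular=[
    [0, 0, 0],
    [0, 0, 0],
    [0, 0, 0],
    [0, 0, 0],
    [0, 0, 0],
    [0, 0, 0],
    [0, 0, 0],
    [0, 0, 0],
  ],
)

```text
time_s: 21.57
eef_pos: [0.3273, 0.3008, 0.1221]
orientation: [0.001, 0.997, -0.072, -0.001]
wrist_force: [1.0, -0.1, -0.7]
finger_gap: 0.0217
gripper_force: 40.0
```

```bash
python3 - <<'E'
from h import *
p,r,s=tool(); print(p,(p-m)@cx,(p-m)@cy,s['wrist_force'],r.as_matrix()[:,0])
inf=info('wrist'); im,d=arm.camera('wrist'); 
v,u=np.mgrid[0:480,0:640]; P=unproj('wrist',np.c_[u.ravel(),v.ravel()],depth=d.ravel(),inf=inf).reshape(480,640,3)
X=(P-m)@cx;Y=(P-m)@cy;Z=P[...,2];ok=d>0
a=ok&(X<-.09)&(X>-.13)&(abs(Y)<.03)&(Z>.135)&(Z<.15); print('fork',np.round([np.percentile(X[a],1),*np.percentile(Y[a],[1,99]),np.median(Z[a])],4))
for lo,hi in [(-.165,-.141),(-.2,-.175)]:
    a=ok&(X>lo)&(X<hi)&(abs(Y)<.013)&(Z>.11)&(Z<.14); print(a.sum(),np.round(np.percentile(Y[a],[2,50,98]),4),np.round(np.percentile(Z[a],[50,90]),4))
c=P[180:345,320]; print(np.round(np.c_[(c-m)@cx,c[:,2]][::12],4).tolist())
E
```

```text
[0.32725183 0.30081714 0.12209471] -0.18660878788898863 -0.0012794465276937568 [ 1.03296747 -0.13977129 -0.69057508] [ 9.89742672e-01 -1.42858954e-01 -8.72827253e-04]
fork [-0.1268 -0.0218  0.0217  0.1438]
1611 [-0.0076 -0.0019  0.0038] [0.13   0.1312]
2785 [-0.0125 -0.0011  0.0118] [0.132 0.133]
[[-0.1255, 0.1452], [-0.133, 0.1285], [-0.1374, 0.1302], [-0.142, 0.1315], [-0.147, 0.1309], [-0.1517, 0.1318], [-0.1568, 0.1319], [-0.1627, 0.1299], [-0.1682, 0.1298], [-0.1728, 0.1317], [-0.1777, 0.1328], [-0.1834, 0.1326], [-0.1897, 0.1317], [-0.195, 0.1326]]
```

drive_tool(
  claw=[10, 10, 10, 10, 10, 10, 10, 10],
  travel=[
    [0, -1.5, 0.5],
    [3, -1.5, 0.5],
    [7, -1.5, 0.5],
    [11, -1.5, 0.5],
    [15, -1.5, 0.5],
    [19, -1.5, 0.5],
    [22, -1.5, 0.5],
    [22, -1.5, 0.5],
  ],
  angular=[
    [0, 0, 0],
    [0, 0, 0],
    [0, 0, 0],
    [0, 0, 0],
    [0, 0, 0],
    [0, 0, 0],
    [0, 0, 0],
    [0, 0, 0],
  ],
)

```text
time_s: 22.28
eef_pos: [0.3489, 0.2989, 0.1211]
orientation: [0.002, 0.997, -0.071, -0.001]
wrist_force: [-0.5, -0.2, -1.4]
finger_gap: 0.0217
gripper_force: 40.0
```

```bash
cat > chk.py <<'E'
from h import *
p,r,s=tool(); print(p,(p-m)@cx,(p-m)@cy,s['wrist_force'],s['ft_torque'],s['finger_gap'])
inf=info('wrist'); im,d=arm.camera('wrist'); cv2.imwrite('wl.png',im[:,:,::-1])
v,u=np.mgrid[0:480,0:640]; P=unproj('wrist',np.c_[u.ravel(),v.ravel()],depth=d.ravel(),inf=inf).reshape(480,640,3)
X=(P-m)@cx;Y=(P-m)@cy;Z=P[...,2];ok=d>0
a=ok&(X<-.09)&(X>-.13)&(abs(Y)<.03)&(Z>.135)&(Z<.15); print('fork',np.round([np.percentile(X[a],1),*np.percentile(Y[a],[1,99]),np.median(Z[a])],4))
sx=(p-m)@cx+.0195
for lo,hi in [(-.141,sx-.002),(sx-.02,sx-.001),(sx+.001,-.129)]:
    a=ok&(X>lo)&(X<hi)&(abs(Y)<.013)&(Z>.11)&(Z<.14)
    if a.sum(): print(lo,hi,a.sum(),np.round(np.percentile(Y[a],[2,50,98]),4),np.round(np.percentile(Z[a],[50,90]),4))
E
python3 chk.py
```

```text
[0.34888227 0.29892511 0.12112959] -0.16493628311466635 4.648797433917662e-05 [-0.54520835 -0.15963576 -1.35226872] [-0.01778123  0.14219725  0.0033099 ] 0.02167319197108324
fork [-0.1268 -0.0217  0.0217  0.1437]
-0.16543628311466635 -0.14643628311466636 2477 [-0.0119 -0.0006  0.012 ] [0.1309 0.132 ]
-0.14443628311466636 -0.129 779 [-0.0064 -0.0006  0.0049] [0.1291 0.1302]
```

The nose is already through the first plate with no force on it. Pushing to the shoulder.

drive_tool(
  claw=[10, 10, 10, 10, 10, 10, 10, 10],
  travel=[
    [3, 0, 0],
    [6, 0, 0],
    [9, 0, 0],
    [12, 0, 0],
    [15, 0, 0],
    [17, 0, 0],
    [19, 0, 0],
    [19, 0, 0],
  ],
  angular=[
    [0, 0, 0],
    [0, 0, 0],
    [0, 0, 0],
    [0, 0, 0],
    [0, 0, 0],
    [0, 0, 0],
    [0, 0, 0],
    [0, 0, 0],
  ],
)

```text
time_s: 23.0
eef_pos: [0.3673, 0.2962, 0.1211]
orientation: [0.002, 0.997, -0.071, -0.001]
wrist_force: [0.1, -0.1, -1.3]
finger_gap: 0.0218
gripper_force: 40.0
```

```bash
python3 chk.py
```

```text
[0.36729169 0.29621582 0.12106995] -0.14632861428825644 8.803663020336486e-05 [ 0.0509233  -0.12941014 -1.31974468] [-0.12567682  0.15918768  0.03299214] 0.021798139395579237
fork [-0.1269 -0.0219  0.0217  0.1439]
-0.141 -0.12882861428825645 1069 [-0.0125  0.0003  0.0125] [0.131  0.1333]
-0.14682861428825644 -0.12782861428825645 1749 [-0.0121 -0.0002  0.0122] [0.131  0.1322]
```

drive_tool(
  claw=[10, 10, 10, 10, 10, 10, 10, 10],
  travel=[
    [0.5, 0, 0],
    [1, 0, 0],
    [1.5, 0, 0],
    [2, 0, 0],
    [2.5, 0, 0],
    [3, 0, 0],
    [3, 0, 0],
    [3, 0, 0],
  ],
  angular=[
    [0, 0, 0],
    [0, 0, 0],
    [0, 0, 0],
    [0, 0, 0],
    [0, 0, 0],
    [0, 0, 0],
    [0, 0, 0],
    [0, 0, 0],
  ],
)

```text
time_s: 23.72
eef_pos: [0.3677, 0.2962, 0.1209]
orientation: [0.002, 0.997, -0.072, -0.002]
wrist_force: [-17.4, 5.1, 6.7]
finger_gap: 0.0212
gripper_force: 40.0
```

```bash
python3 chk.py
```

```text
[0.36772182 0.29615488 0.12094323] -0.1458942003735458 9.134971558154292e-05 [-17.44857441   5.07260275   6.71719155] [ 1.5040061   6.54866464 -0.14819592] 0.021154046561457255
fork [-0.1268 -0.0218  0.0217  0.1439]
-0.141 -0.12839420037354582 1031 [-0.0124 -0.0001  0.0125] [0.1309 0.1336]
-0.1463942003735458 -0.12739420037354582 1655 [-0.0121 -0.0002  0.0123] [0.1309 0.1322]
```

The shoulder is seated, with 17 N against the fork. Unload, release and retreat.

drive_tool(
  claw=[10, 10, 30, 45, 45, 45, 45, 45],
  travel=[
    [-2, 0, 0],
    [-2, 0, 0],
    [-2, 0, 0],
    [-2, 0, 0],
    [-2, 0, 0],
    [-2, 0, 0],
    [-2, 0, 0],
    [-2, 0, 0],
  ],
  angular=[
    [0, 0, 0],
    [0, 0, 0],
    [0, 0, 0],
    [0, 0, 0],
    [0, 0, 0],
    [0, 0, 0],
    [0, 0, 0],
    [0, 0, 0],
  ],
)

```text
time_s: 24.43
eef_pos: [0.3683, 0.2961, 0.1212]
orientation: [0.002, 0.997, -0.071, -0.001]
wrist_force: [-0.7, 0.3, -0.4]
finger_gap: 0.0446
gripper_force: 0.0
```

drive_tool(
  claw=[45, 45, 45, 45, 45, 45, 45, 45],
  travel=[
    [0, 0, -5],
    [0, 0, -15],
    [-5, 0, -30],
    [-15, 0, -45],
    [-20, 0, -60],
    [-20, 0, -70],
    [-20, 0, -70],
    [-20, 0, -70],
  ],
  angular=[
    [0, 0, 0],
    [0, 0, 0],
    [0, 0, 0],
    [0, 0, 0],
    [0, 0, 0],
    [0, 0, 0],
    [0, 0, 0],
    [0, 0, 0],
  ],
)

```text
time_s: 25.1
eef_pos: [0.3487, 0.2995, 0.1916]
orientation: [0.001, 0.997, -0.071, -0.001]
wrist_force: [-0.2, 0.3, -0.9]
finger_gap: 0.0447
gripper_force: 0.0
```

```bash
python3 - <<'E'
from h import *
p,r,s=tool(); print(p,s['wrist_force'],s['finger_gap'])
inf=info('wrist'); im,d=arm.camera('wrist')
v,u=np.mgrid[0:480,0:640]; P=unproj('wrist',np.c_[u.ravel(),v.ravel()],depth=d.ravel(),inf=inf).reshape(480,640,3)
X=(P-m)@cx;Y=(P-m)@cy;Z=P[...,2];ok=d>0
a=ok&(X<-.128)&(X>-.17)&(abs(Y)<.015)&(Z>.11)&(Z<.14); print('head',a.sum(),np.round([np.percentile(X[a],[1,99]),np.percentile(Y[a],[1,99]),np.percentile(Z[a],[10,90])],4))
a=ok&(X>-.08)&(X<.07)&(abs(Y)<.07)&(Z<.2);print('lid z',np.percentile(Z[a],[5,50,95]) if a.sum() else '')
t,dd=arm.camera('top')
a=im[:,:,::-1]; b=t[200:340,120:500,::-1]
cv2.imwrite('pics/f.png',np.hstack([cv2.resize(a,(400,300)),cv2.resize(b,(400,300))]))
E
```

```text
[0.34866323 0.29949862 0.19155269] [-0.15257049  0.34446267 -0.94136634] 0.04470798775510344
head 1758 [[-0.161  -0.1308]
 [-0.0111  0.0106]
 [ 0.1241  0.1282]]
lid z [0.15721917 0.15985916 0.16146335]
```

View pics/f.png

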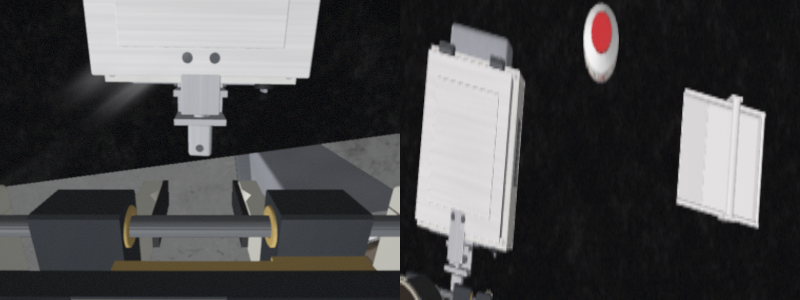

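The picture shows the head against the fork at (200,125), the lid shut, and the tote standing empty. I'll check the pin's sag angle before handing in.

```bash
python3 - <<'E'
from h import *
inf=info('wrist'); im,d=arm.camera('wrist')
v,u=np.mgrid[0:480,0:640]; P=unproj('wrist',np.c_[u.ravel(),v.ravel()],depth=d.ravel(),inf=inf).reshape(480,640,3)
X=(P-m)@cx;Y=(P-m)@cy;Z=P[...,2]
a=(d>0)&(X<-.130)&(X>-.159)&(abs(Y)<.009)&(Z>.115)&(Z<.14)
A=np.c_[X[a],Y[a],np.ones(a.sum())]; c,*_=np.linalg.lstsq(A,Z[a],rcond=None); print(c, 'z at shoulder',c@[-.127,0,1]-.007)
# yaw from side edges
for s in (1,-1):
    xs=np.arange(-.157,-.131,.003); e=[]
    for x in xs:
        b=(d>0)&(abs(X-x)<.0015)&(abs(Y)<.015)&(Z>.115)&(Z<.14); e.append(np.percentile(s*Y[b],98)*s)
    print(np.polyfit(xs,e,1))
E
```

```text
[ 0.13120078 -0.07768724  0.14553998] z at shoulder 0.12187748092001022
[0.01961735 0.01329968]
[-0.00693522 -0.01166563]
```

```bash
python3 - <<'E'
from h import *
for cam in ['wrist','scene']:
  for i in range(2):
    inf=info(cam); im,d=arm.camera(cam)
    v,u=np.mgrid[0:480,0:640]; P=unproj(cam,np.c_[u.ravel(),v.ravel()],depth=d.ravel(),inf=inf).reshape(480,640,3)
    X=(P-m)@cx;Y=(P-m)@cy;Z=P[...,2]
    for n,a in [('head',(X<-.131)&(X>-.158)&(abs(Y)<.008)&(Z>.117)&(Z<.14)),('lid',(X>-.08)&(X<.0)&(abs(Y)<.06)&(Z>.15)&(Z<.17))]:
        a=a&(d>0)
        if a.sum()<10: print(cam,n,a.sum()); continue
        c,*_=np.linalg.lstsq(np.c_[X[a],Y[a],np.ones(a.sum())],Z[a],rcond=None); print(cam,n,a.sum(),np.round(c,4),np.round(np.std(Z[a]-np.c_[X[a],Y[a],np.ones(a.sum())]@c),4))
E
```

```text
wrist head 1160 [ 0.1332 -0.0834  0.1459] 0.0006
wrist lid 29125 [ 0.0717 -0.0009  0.1639] 0.001
wrist head 1154 [ 0.1329 -0.0871  0.1458] 0.0006
wrist lid 29117 [ 0.0715 -0.0011  0.1639] 0.001
scene head 34 [0.0221 0.2964 0.1289] 0.0023
scene lid 624 [0.0253 0.003  0.1609] 0.0012
scene head 37 [0.0717 0.3462 0.1356] 0.0025
scene lid 630 [0.0251 0.0055 0.1607] 0.0013
```

The wrist view's slope bias, taken from the lid that is known to be flat, is about 0.07. That puts the true pin sag at about 0.06–0.09 rad, within the 0.15 limit. Handing in.

```bash
python3 -c "
from station import arm
print(arm.sign_off())"
```

```text
the job is handed in; nothing more can be done
None
```

I handed the job in at about 25 s: all four vials are in the crusher, the lid is shut and locked by the pin with its head against the fork, and the empty tote stands on the bench. The judge's result was not shown to me.

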